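Stamp the top form by feel

TASK

Take the hand stamp out of the wooden stamp rest and stamp the top form in the grey tray: set the stamp's foot squarely inside the printed empty box, press straight down with a steady 10 N or so (never more than 18 N) for at least a second, and lift it straight off without sliding it on the paper. Then stand the stamp back down in the pocket of its rest and leave the other things on the desk where they are.

Things in the scene. Friction and masses are not known exactly. Their poses are not given: they have to be found in the camera images.
- stamp_mid (a point): Centre (half-way up, 33 mm above the underside) of the hand stamp, 66 mm tall, about 50 g: rectangular wooden foot 26 mm (its x) by 48 mm (its y) and 12 mm thick, a round neck 18 mm across from 12 to 32 mm above the underside, and above it a round knob 26 mm across from 32 to 66 mm, which is what to grip. z is up. It starts standing in the pocket of the stamp rest. (Another two stamps far back on the desk are not meant.)
- stamp: The same hand stamp; origin at the centre of the underside of its foot, axes as for stamp_mid.
- rest_floor (a point): Centre of the pocket floor of the stamp rest, a fixed flat wooden block 76 mm (x) by 98 mm (y) and 20 mm high. The pocket is 34 mm (x) by 56 mm (y) and 8 mm deep, with a chamfered mouth; its floor is 12 mm above the desk. Axes are the block's; the stamp stands in it with its 48 mm side along y, either way round.
- form_tray: Fixed low grey tray 140 mm (x) by 118 mm (y), rim 12 mm high, origin under its centre on the desk, z up. In it lies a block of paper forms 122 mm by 100 mm, standing clear of the rim. The block's height depends on how many sheets are left: its top lies anywhere from 20 to 52 mm above the desk, level, and this is not measured. The block lies on a rubber cushion that gives under load: about 4 N per mm downward (up to 8 mm), and about 1.5 N per mm sideways.
- under_box (a point): Point on the desk (height 0) straight below the middle of the printed empty box on the top form, 22 mm to -x and 12 mm to -y of the tray's centre in the tray's axes, which it shares. The box is a dark rectangular outline 38 mm (x) by 60 mm (y): the foot of the stamp fits in it with its 48 mm side along y, either way round, with 6 mm to spare on all sides.
- shear_x (a joint): How far the block of forms is dragged sideways along the tray's x axis on its cushion (m); 0 when free, springs back. Sliding the stamp on the paper drags it.
- shear_y (a joint): The same along the tray's y axis (m).
- eraser: Eraser 23 x 58 x 13 mm lying on the desk, bystander; origin under its centre.
- staple_box: Small carton of staples 40 x 78 x 30 mm, bystander; origin under its centre.
- ink_bottle: Ink bottle 33 mm across, 82 mm tall, bystander; origin under its centre.
- clip_tub: Round tub of paper clips 62 mm across, 36 mm tall, bystander; origin under its centre.
- usb_stick: USB stick 18 x 54 x 9 mm, bystander; origin under its centre.
Things that resemble listed ones, but are neither listed nor needed, are in the scene too. Leave any green or orange look-alike of the part that bears rest_floor alone.

How it is judged:
On the way:
1. the stamp's foot is pressed on the top form with 7 to 13 N for 0.8 s on end, centred within 6 mm on the printed box, within 0.12 rad of its direction and upright within 0.07 rad (contact force between stamp and form_tray between 7 and 13 N and horizontal distance between stamp_mid and under_box below 0.006 m and angle between the x axis of stamp and the x axis of form_tray, either way round below 0.12 rad and angle between stamp's own z axis and vertical below 0.07 rad), for 0.8 s.
At the end, for the whole second after the job is handed in: The stamp stands at rest on the pocket floor of its rest: its underside is less than 15 mm above the desk and within 8 mm sideways (9 mm overall) of the pocket floor's centre, upright within 0.06 rad, turned less than 0.25 rad from the pocket (horizontal distance between stamp and rest_floor below 0.008 m and distance between stamp and rest_floor below 0.009 m and height (world z) of stamp below 0.015 m and angle between stamp's own z axis and vertical below 0.06 rad and angle between the x axis of stamp and the x axis of rest_floor, either way round below 0.25 rad and linear speed of stamp below 0.02 m/s); the robot touches nothing.
It fails at once if the stamp bears on the forms with more than 18 N (contact force between stamp and form_tray above 18 N).
It fails at once if the stamp slides on the paper: the block of forms is dragged more than 3 mm sideways (value of joint any of shear_x, shear_y above 0.003 m or value of joint any of shear_x, shear_y below -0.003 m).
It fails at once if the stamp marks the paper (over 1.5 N) more than 8 mm off the middle of the box (contact force between stamp and form_tray above 1.5 N and horizontal distance between stamp_mid and under_box above 0.008 m).
It fails at once if the stamp is pressed (over 3 N) while leaning by more than 0.12 rad (contact force between stamp and form_tray above 3 N and angle between stamp's own z axis and vertical above 0.12 rad).
It fails at once if another thing on the desk is moved by more than 20 mm (distance of any of eraser, staple_box, ink_bottle, clip_tub, usb_stick from where it was at the start of the episode above 0.02 m).
It also fails if it takes over 64 s, if anything falls off the work surface, if the arm or the gripper's body presses on something with over 40 N, if the wrist force passes 120 N, or if a joint passes its speed limit or range.

ROBOT

A 6-joint arm with a two-finger parallel gripper is mounted at the origin on a cart in front of the work surface, level with it; the furniture and walls round the work are solid. World frame = base frame: x ahead of the robot, y to its left, z up, the work surface at z = 0. Lengths are in m, angles in rad, forces in N, time in s.
With the tool pointing down it reaches from about 0.25 to 0.725 m from the base axis. Payload 4 kg.
Tool frame: the origin (TCP) lies midway between the tips of the shut fingers; the grasp point (between the pads) lies bot.pinch_z behind it (bot.pinch_z is the distance from the TCP to the grasp point, in m); y points along the fingers, x is the direction in which the jaws open and shut, and the axes are right-handed (so a half turn about y gives the same grasp; the last joint's range is limited). The gripper opens to 85 mm and grips with 20 to 120 N. Pads are 22 mm wide; open, the fingers measure 114 mm over their backs; the gripper's body (76 mm by 85 mm) begins 54 mm behind the grasp point. The pads swing forward as they close: fully open they stand 13 mm farther back than shut.
Start: joints at [-1.238, 0.241, 0.005, 1.335, 0, 1.571], TCP at [0.163, -0.473, 0.231] pointing down, gripper open.
Joint ranges: [-2.72, 2.72], [-1.05, 1.87], [-1.09, 1.28], [-1.99, 2.15], [-1.42, 1.44], [-3.14, 3.14]. Speed limits (rad/s): [2.79, 2.79, 3.14, 3.14, 3.14, 3.14].

INTERFACE

Orientations are given as a rotation vector (axis times angle).
In Python, from cell import bot, imaging, ticket, spotter gives the robot as it stands.
- The arm moves only by the tool apply_moves, never from a script. Its argument "commands" is a list of rows, each an object of numbers: "dx", "dy", "dz": the shift along the tool's x, y, z in mm; "roll": the turn about the tool's y in degrees. A call has 1 to 10 rows; each row is the pose to reach, as a shift and turn from the pose commanded when the call began, along the tool's axes at that moment; what a row does not reach only later rows make up. A row lasts 1/10 s, in which the tool goes at most 50 mm and 8.59 degrees, less where a joint would pass 70% of its speed; a pose out of reach is approached as far as the arm can. A call with a gripper value outside its range is refused whole. "grip" is the gripper's target within -1 to 1 (fully open at 1, half-way at 0, shut at -1), set as the call begins (left out, the last holds). The fingers move at their own pace and stop on an object; the grip force is fixed at half the most. Time passes only in rows, so rows that repeat a pose let the fingers close. It gives the time, the measured TCP pose, the force and the opening at its end, in the units of the state.
- bot.observe(): the state, without advancing time (a new reading comes with each control period).
- imaging.grab_frame(name): name is "side" or "top" or "wrist"; returns the picture (420x560x3 uint8, blue, green, red); there is no depth.
- imaging.get_calibration(name): a dict with "fx", "fy", "cx", "cy" (pixels), "distortion" ([k1, k2, p1, p2, k3] as OpenCV has them; the pictures are not rectified), "extrinsics" (4x4, takes a point from world to camera coordinates); the wrist camera has in their place "tool_from_camera" (4x4, takes a point from camera to tool coordinates, whose origin is the TCP and whose axes are the tool frame's). Camera axes: x right, y up, looking along -z (the intrinsics and any distortion apply to the point x, -y, -z); pixel columns grow to the right and rows downward; lengths in m; the calibration is good to about 2 mm. A picture is of the moment at which its call begins: read the wrist's pose just before it. get_calibration takes no time and is no camera call.
- ticket.sign_off(): hands the job in, once; it reports no verdict.
Trained networks look in the newest picture that a camera, given by its name, has taken for a name from the list of things; names that differ only in an ending like _2 or _b are one class to them, and where a whole thing is asked for, a point or a joint stands for the part that bears it (a point fixed in the world has none). Each returns a list of dicts, best first, with "p" (0 to 1); they miss things now and then, are a little off and sometimes report something else, mostly with a low value. They report only what shows in the picture. A call takes as long as a camera call. They do not tell look-alikes from the thing itself.
- spotter.search_frame(query, camera): "at" ([x, y, z] in m, in world coordinates, good to about 4 mm: the middle of the surface that is visible of it).
- spotter.outline_of(query, camera): "pixels" (420x560 bool, what is visible of it).
- spotter.landmark_of(query, camera): "at" ([x, y, z] in m, in world coordinates, good to about 4 mm: a listed point, or the origin of a listed thing).
The state is a dict: "t": time; "joints": joint angles; "qvel": joint speeds; "joint_efforts": joint torques, N m; "tool_pos": TCP position; "tcp_rot": TCP orientation; "wrist_force": force on the tool from outside, world axes, zero at the start; "wrist_torque": the same for the moment, N m; "grip_width": finger opening in m.
Only numpy, scipy, OpenCV 4.12 (cv2) and the standard library are available. Lean on these libraries where they do the work, as an engineer would, in place of code of your own. Each camera call takes 0.05 s, during which the arm holds its last target.

## Working session

There is one attempt and no reset: what is moved stays moved. The work goes in short steps, Python scripts to look and compute and a tool call to move; the robot and the scene stay as the last step left them, time stands still between calls to the robot, and variables do not carry over. Pictures are saved under pics/ and viewed, and the job is handed in when it is done.

Besides the shell and the picture viewer there is one more tool, called in YAML: its name, and indented under it one key for each argument. apply_moves: Moves the arm, as the interface text tells. Its arguments: {"type":"object","properties":{"commands":{"type":"array","items":{"type":"object","properties":{"dx":{"type":"number"},"dy":{"type":"number"},"dz":{"type":"number"},"roll":{"type":"number"}}}},"grip":{"type":"number"}},"required":["commands"]}

```bash
ls; mkdir -p pics
python3 - <<'E'
from cell import bot, imaging, ticket, spotter
import cv2,numpy as np
s=bot.observe(); print({k:np.round(v,3).tolist() for k,v in s.items()}); print(bot.pinch_z)
for n in ("top","side"):
    im=imaging.grab_frame(n); cv2.imwrite(f"pics/{n}0.png",im)
    c=imaging.get_calibration(n); print(n,c)
    for q in ("stamp","rest_floor","form_tray","under_box","stamp_mid"):
        try: print(q,[(np.round(d["at"],3).tolist(),round(d["p"],2)) for d in spotter.landmark_of(q,n)])
        except Exception as e: print(q,e)
E
```

```text
pics
{'t': 0.0, 'joints': [-1.238, 0.241, 0.004, 1.335, -0.0, 1.571], 'qvel': [0.002, -0.0, -0.001, 0.0, 0.001, 0.0], 'joint_efforts': [0.001, -37.232, 25.241, 0.017, -0.0, 0.0], 'tool_pos': [0.163, -0.472, 0.23], 'tcp_rot': [-1.347, 0.962, -0.959], 'wrist_force': [-0.634, -0.483, -0.098], 'wrist_torque': [0.08, 0.001, 0.022], 'grip_width': 0.085}
0.0187
top {'fx': 493.0277584697666, 'fy': 493.0277584697666, 'cx': 282.9432002730447, 'cy': 214.8511444611882, 'distortion': array([-0.01515922,  0.        ,  0.        ,  0.        ,  0.        ]), 'extrinsics': array([[ 2.64630997e-02, -9.99637176e-01,  5.02195143e-03,
        -5.00122476e-02],
       [ 9.82257601e-01,  2.69353890e-02,  1.85592267e-01,
        -5.49754370e-01],
       [-1.85660198e-01,  2.15033000e-05,  9.82614009e-01,
        -9.17739665e-01],
       [ 0.00000000e+00,  0.00000000e+00,  0.00000000e+00,
         1.00000000e+00]])}
stamp [([0.572, -0.104, 0.012], 0.6)]
rest_floor [([0.572, -0.104, 0.008], 0.78), ([0.441, -0.27, 0.011], 0.74), ([0.422, -0.111, 0.012], 0.7), ([0.369, 0.029, -0.001], 0.21)]
form_tray [([0.554
[... 226 characters left out ...]
    , 0.        , 0.        , 0.        ]), 'extrinsics': array([[ 0.98951428, -0.14356473, -0.01583195, -0.54369678],
       [ 0.08791641,  0.51171214,  0.85464694, -0.09447942],
       [-0.11459576, -0.84707724,  0.51896817, -0.86160111],
       [ 0.        ,  0.        ,  0.        ,  1.        ]])}
stamp [([0.575, -0.102, 0.011], 0.86)]
rest_floor [([0.442, -0.264, 0.013], 0.9), ([0.574, -0.106, 0.013], 0.85), ([0.426, -0.112, 0.017], 0.81), ([0.376, 0.031, 0.006], 0.69), ([0.573, -0.105, 0.013], 0.51)]
form_tray [([0.556, 0.198, -0.002], 0.64)]
under_box [([0.532, 0.184, 0.002], 0.75), ([0.576, -0.104, 0.05], 0.59), ([0.733, 0.217, -0.0], 0.57)]
stamp_mid [([0.574, -0.103, 0.05], 0.72)]
```

View pics/top0.png

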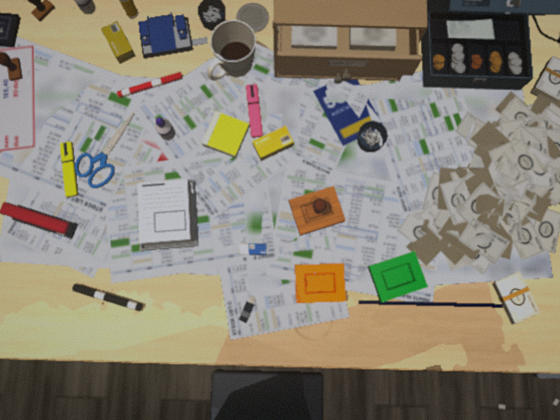

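View pics/side0.png

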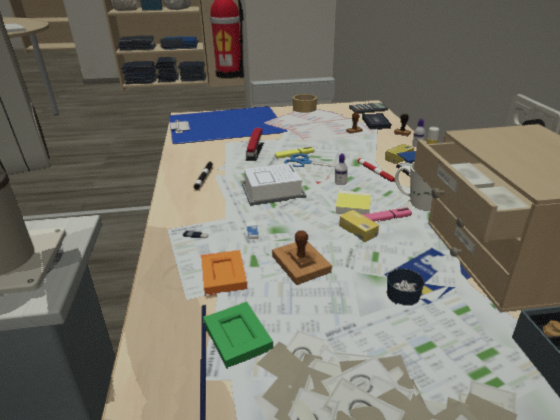

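Run:
```python
import cv2
t=cv2.imread("pics/top0.png"); s=cv2.imread("pics/side0.png")
f=lambda im,x,y,w,h,k,n: cv2.imwrite(n,cv2.resize(im[y:y+h,x:x+w],None,fx=k,fy=k,interpolation=cv2.INTER_CUBIC))
f(t,275,175,90,70,8,"pics/c_rest.png"); f(t,125,170,90,85,7,"pics/c_tray.png")
f(s,235,155,80,55,9,"pics/c_tray_s.png"); f(s,265,225,75,60,9,"pics/c_rest_s.png")
```

```text
(no output)
```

View pics/c_rest.png

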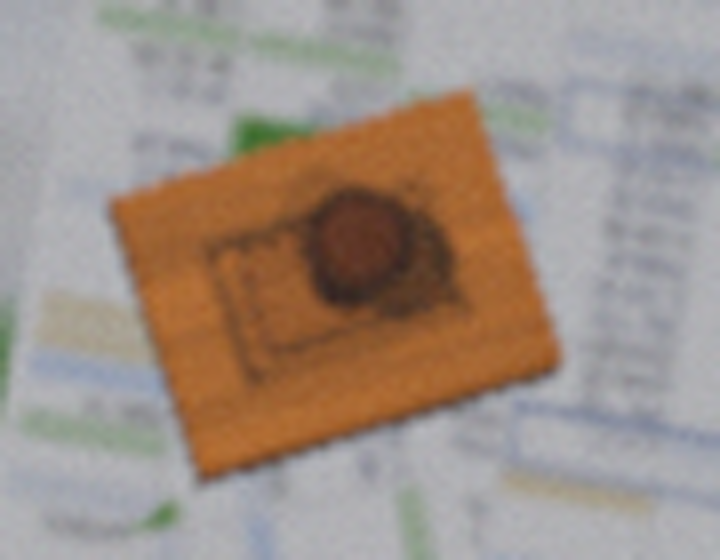

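View pics/c_tray.png

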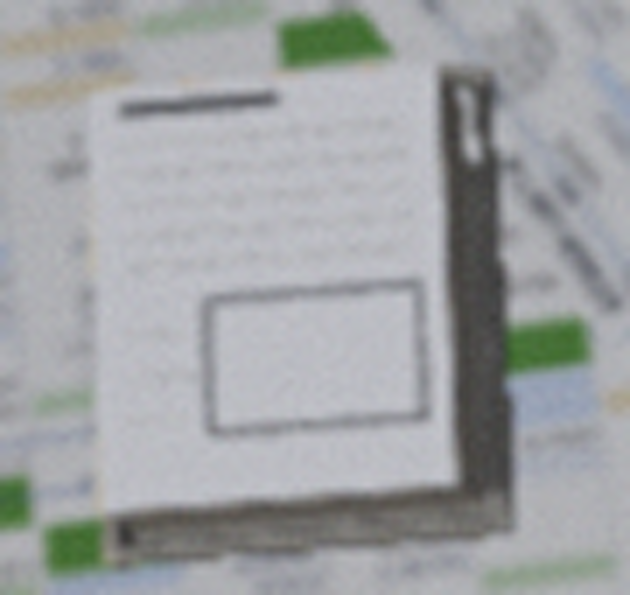

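View pics/c_tray_s.png

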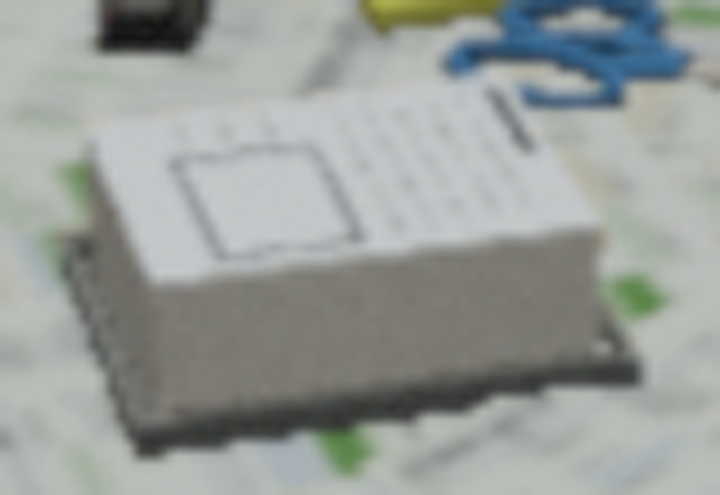

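View pics/c_rest_s.png

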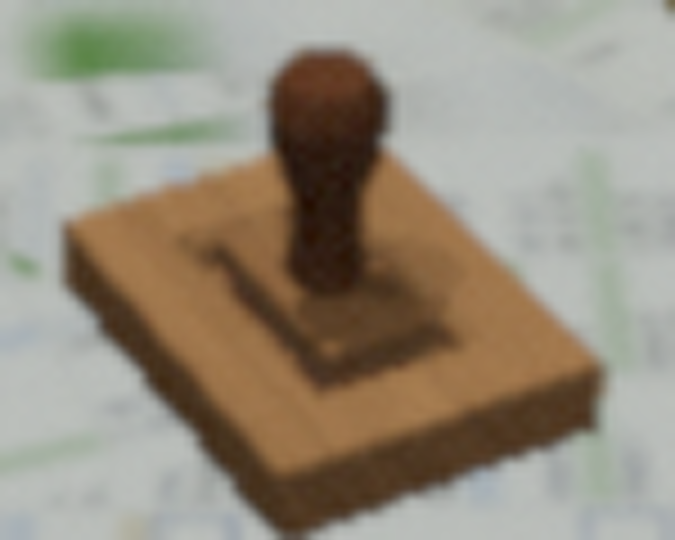

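```bash
cat > h.py <<'E'
import numpy as np, cv2
from cell import bot, imaging, ticket, spotter
from scipy.optimize import least_squares
from scipy.spatial.transform import Rotation as R
def ext(n):
    c=imaging.get_calibration(n)
    if n!="wrist": return c,c["extrinsics"]
    s=bot.observe(); T=np.eye(4); T[:3,:3]=R.from_rotvec(s["tcp_rot"]).as_matrix(); T[:3,3]=s["tool_pos"]
    return c,np.linalg.inv(T@c["tool_from_camera"])
def proj(P,n,E=None):
    c,E0=ext(n); E=E0 if E is None else E
    P=np.atleast_2d(P)@E[:3,:3].T+E[:3,3]; P=P*[1,-1,-1]
    K=np.array([[c["fx"],0,c["cx"]],[0,c["fy"],c["cy"]],[0,0,1]])
    return cv2.projectPoints(P,np.zeros(3),np.zeros(3),K,c["distortion"])[0][:,0]
def onz(uv,z,n,E=None):
    c,E0=ext(n); E=E0 if E is None else E
    K=np.array([[c["fx"],0,c["cx"]],[0,c["fy"],c["cy"]],[0,0,1]])
    u=cv2.undistortPoints(np.array(uv,float).reshape(-1,1,2),K,c["distortion"])[:,0]
    d=np.c_[u[:,0],-u[:,1],-np.ones(len(u))]@E[:3,:3]; o=-E[:3,:3].T@E[:3,3]
    return o+d*((z-o[2])/d[:,2])[:,None]
def cr(pts,x,y,k): return (np.array(pts,float)+.5)/k-.5+[x,y]
def rect(p,w,h):  # p x,y,yaw,z
    c,s=np.cos(p[2]),np.sin(p[2]); L=np.array([[-w,h],[w,h],[w,-h],[-w,-h]])/2  # BL,TL,TR,BR in top image
    return np.c_[p[0]+c*L[:,0]-s*L[:,1],p[1]+s*L[:,0]+c*L[:,1],np.full(4,p[3])]
E
python3 - <<'E'
from h import *
bt=cr([(212,433),(207,296),(418,283),(426,415)],125,170,7); bs=cr([(175,162),(320,148),(362,240),(222,256)],235,155,9)
f=lambda p:np.r_[proj(rect(p,.038,.060),"top")-bt,proj(rect(p,.038,.060),"side")-bs].ravel()
r=least_squares(f,[.53,.18,0,.04]); print("box",r.x.round(4),r.fun.round(1).reshape(-1,2).tolist())
pt=cr([(108,515),(92,95),(440,68),(460,485)],125,170,7); ps=cr([(92,140),(480,80),(602,232),(150,283)],235,155,9)
f=lambda p:np.r_[proj(rect(p,.122,.100),"top")-pt,proj(rect(p,.122,.100),"side")-ps].ravel()
r=least_squares(f,[.53,.18,0,.04]); print("paper",r.x.round(4),r.fun.round(1).reshape(-1,2).tolist())
c,s=np.cos(r.x[2]),np.sin(r.x[2]);print("box from paper",r.x[0]-.022*c+.012*s,r.x[1]-.022*s-.012*c)
rt=cr([(203,480),(112,203),(473,90),(560,362)],275,175,8); 
rs=cr([(68,225),(390,150),(602,370),(285,475)],265,225,9)
for nm,obs in(("top",rt),("side",rs)):
  f=lambda p:(proj(rect([*p,.02],.076,.098),nm)-obs).ravel()
  r=least_squares(f,[.57,-.1,0.3]); print("rest",nm,r.x.round(4),r.fun.round(1).tolist())
k=cr([(362,240)],275,175,8); print("knob top", onz(k,.078,"top"))
k=cr([(328,90)],265,225,9); print("knob side", onz(k,.066,"side"))
E
```

```text
box [0.5351 0.187  0.0999 0.05  ] [[-0.2, -0.9], [0.0, -0.4], [0.3, -0.7], [-0.1, -0.6], [-0.4, 0.1], [-1.4, -0.1], [-0.5, 0.2], [-0.8, 0.5]]
paper [0.5543 0.2005 0.1167 0.0476] [[-0.4, -0.1], [-0.3, -0.4], [-0.0, -0.9], [0.5, -0.3], [-2.2, -0.6], [1.5, 0.1], [-0.5, 0.1], [-0.7, 1.3]]
box from paper 0.5338481352029889 0.18606590076932164
rest top [ 0.569  -0.1037  0.3355] [-0.3, 0.2, -0.5, -0.3, -0.2, -0.3, 1.0, 0.4]
rest side [ 0.5737 -0.1053  0.3   ] [0.5, -0.3, -0.8, -1.9, 1.1, 0.7, -0.7, 1.0]
knob top [[ 0.56794901 -0.1054194   0.078     ]]
knob side [[ 0.5738411  -0.09581868  0.066     ]]
```

```bash
cat >> h.py <<'E'
def rel(target, yaw=None):
    s=bot.observe(); M=R.from_rotvec(s["tcp_rot"]).as_matrix(); d=(np.array(target)-s["tool_pos"])*1000
    print("t",round(s["t"],2),"pos",s["tool_pos"].round(4),"local mm",(M.T@d).round(1)); 
def axes():
    s=bot.observe(); print(R.from_rotvec(s["tcp_rot"]).as_matrix().round(3))
E
python3 - <<'E'
from h import *
axes(); rel([.50,-.104,.23]); print(imaging.get_calibration("wrist"))
E
```

```text
[[ 0.327  0.     0.945]
 [-0.945 -0.     0.327]
 [ 0.    -1.     0.   ]]
t 0.6 pos [ 0.1633 -0.4726  0.2313] local mm [-238.4    1.3  438.6]
{'fx': 305.31166939408877, 'fy': 305.31166939408877, 'cx': 280.62568675466906, 'cy': 213.70363688334405, 'distortion': array([-0.02570298,  0.        ,  0.        ,  0.        ,  0.        ]), 'tool_from_camera': array([[ 9.99999748e-01,  7.06711486e-04,  6.43476810e-05,
         2.15856937e-04],
       [-1.38206156e-04,  2.82895151e-01, -9.59150830e-01,
        -1.42711752e-01],
       [-6.96046556e-04,  9.59150579e-01,  2.82895178e-01,
         7.31551089e-02],
       [ 0.00000000e+00,  0.00000000e+00,  0.00000000e+00,
         1.00000000e+00]])}
```

apply_moves:
  commands:
    - {"dx": -40, "dz": 30}
    - {"dx": -80, "dz": 60}
    - {"dx": -110, "dz": 100}
    - {"dx": -135, "dz": 145}
    - {"dx": -150, "dz": 190}
    - {"dx": -165, "dz": 235}
    - {"dx": -180, "dz": 285}
    - {"dx": -195, "dz": 335}
    - {"dx": -205, "dz": 385}
    - {"dx": -205, "dz": 430}
  grip: 1

```text
invalid input
```

Run:
```python
from h import *
axes(); rel([.55,-.11,.2])
```

```text
[[ 0.327  0.     0.945]
 [-0.945 -0.     0.327]
 [ 0.    -1.     0.   ]]
t 0.6 pos [ 0.1633 -0.4726  0.2313] local mm [-216.3   31.3  483.9]
```

apply_moves:
  commands:
    - {"dx": -40, "dy": 0, "dz": 30, "roll": 0}
    - {"dx": -80, "dy": 0, "dz": 60, "roll": 0}
    - {"dx": -110, "dy": 0, "dz": 100, "roll": 0}
    - {"dx": -135, "dy": 0, "dz": 145, "roll": 0}
    - {"dx": -150, "dy": 0, "dz": 190, "roll": 0}
    - {"dx": -165, "dy": 0, "dz": 235, "roll": 0}
    - {"dx": -180, "dy": 0, "dz": 285, "roll": 0}
    - {"dx": -195, "dy": 0, "dz": 335, "roll": 0}
    - {"dx": -205, "dy": 0, "dz": 385, "roll": 0}
    - {"dx": -205, "dy": 0, "dz": 430, "roll": 0}
  grip: 1

```text
t: 1.6
tool_pos: [0.5038, -0.1363, 0.2318]
tcp_rot: [-1.349, 0.959, -0.96]
wrist_force: [0.7, -1.2, -0.0]
grip_width: 0.0855
```

Run:
```python
from h import *
axes(); rel([.55,-.11,.2])
```

```text
[[ 0.328  0.     0.945]
 [-0.945 -0.     0.328]
 [ 0.    -1.     0.   ]]
t 1.6 pos [ 0.5038 -0.1363  0.2318] local mm [-9.7 31.8 52.3]
```

apply_moves:
  commands:
    - {"dx": -10, "dy": 20, "dz": 20, "roll": 0}
    - {"dx": -10, "dy": 25, "dz": 40, "roll": 0}
    - {"dx": -10, "dy": 25, "dz": 40, "roll": 0}
    - {"dx": -10, "dy": 25, "dz": 40, "roll": 0}

```text
t: 2.0
tool_pos: [0.5368, -0.1158, 0.206]
tcp_rot: [-1.349, 0.961, -0.96]
wrist_force: [-0.1, -0.1, 0.3]
grip_width: 0.0852
```

Run:
```python
from h import *
rel([.57,-.104,.2]); 
im=imaging.grab_frame("wrist"); cv2.imwrite("pics/w1.png",im)
for q in ("rest_floor","stamp_mid","stamp"): print(q,[(np.round(d["at"],4).tolist(),round(d["p"],2)) for d in spotter.landmark_of(q,"wrist")])
```

```text
t 2.0 pos [ 0.5368 -0.1158  0.206 ] local mm [-0.3  6.  35.3]
rest_floor [([0.5683, -0.1068, 0.0098], 0.95), ([0.4201, -0.1093, 0.0146], 0.82), ([0.4437, -0.265, 0.0142], 0.61)]
stamp_mid [([0.5697, -0.1048, 0.0478], 0.6)]
stamp [([0.5744, -0.1024, 0.0127], 0.56)]
```

View pics/w1.png

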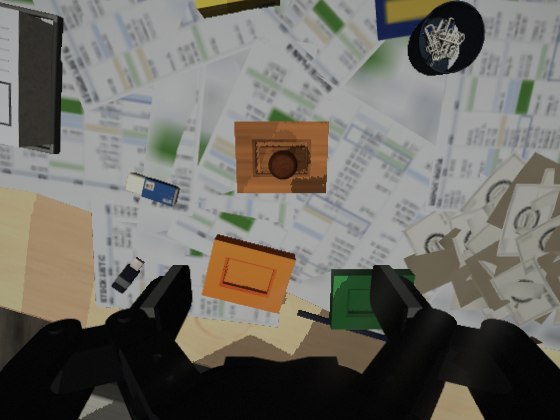

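Run:
```python
import cv2
t=cv2.imread("pics/w1.png")
cv2.imwrite("pics/w1c.png",cv2.resize(t[115:200,225:340],None,fx=6.5,fy=6.5,interpolation=cv2.INTER_CUBIC))
```

```text
(no output)
```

View pics/w1c.png

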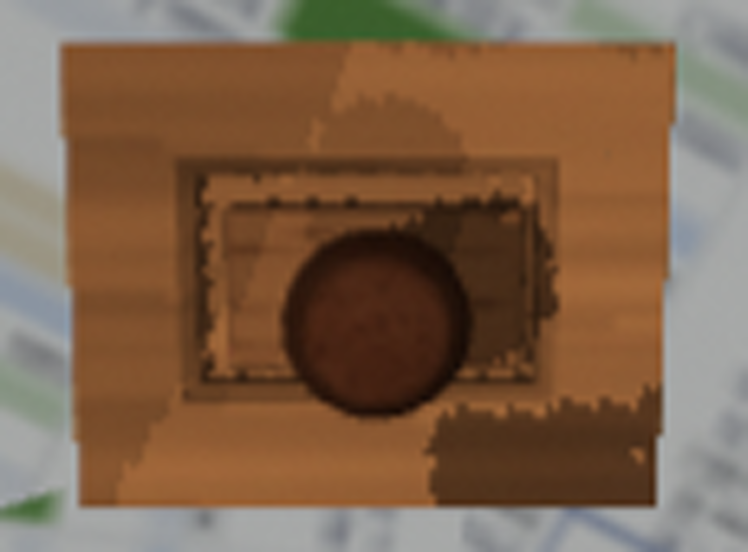

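Run:
```python
from h import *
o=cr([(80,505),(62,43),(675,43),(657,505)],225,115,6.5)
f=lambda p:(proj(rect([*p,.02],.076,.098),"wrist")-o).ravel()
r=least_squares(f,[.57,-.1,.3]); print(r.x.round(4),r.fun.round(1))
o=cr([(222,380),(222,205),(533,205),(533,380)],225,115,6.5)
f=lambda p:(proj(rect([*p,.024],.026,.048),"wrist")-o).ravel()
r=least_squares(f,[.57,-.1,.3]); print("foot",r.x.round(4),r.fun.round(1))
for z in(.070,.078): print(onz(cr([(377,322)],225,115,6.5),z,"wrist").round(4))
print(proj([[.571,-.104,.07]],"wrist"))
```

```text
[ 0.5732 -0.1051  0.331 ] [ 0.   0.3 -0.1 -0.3  0.1 -0.3 -0.   0.3]
foot [ 0.5722 -0.107   0.3313] [ 1.5 -1.1  1.   1.  -1.   1.  -1.5 -1.1]
[[ 0.5731 -0.1063  0.07  ]]
[[ 0.574  -0.1059  0.078 ]]
[[279.48057343 165.48375419]]
```

Run:
```python
from h import *
axes();rel([.573,-.1057,.041]);
```

```text
[[ 0.325  0.001  0.946]
 [-0.946 -0.     0.325]
 [ 0.001 -1.     0.001]]
t 2.2 pos [ 0.5366 -0.1166  0.2072] local mm [  1.4 166.2  37.9]
```

apply_moves:
  commands:
    - {"dx": 1.4, "dy": 15, "dz": 38, "roll": 0}
    - {"dx": 1.4, "dy": 50, "dz": 38, "roll": 0}
    - {"dx": 1.4, "dy": 75, "dz": 38, "roll": 0}
    - {"dx": 1.4, "dy": 75, "dz": 38, "roll": 0}
    - {"dx": 1.4, "dy": 75, "dz": 38, "roll": 0}
  grip: 1

```text
t: 2.7
tool_pos: [0.5731, -0.1053, 0.132]
tcp_rot: [-1.348, 0.961, -0.961]
wrist_force: [0.3, -0.1, 0.4]
grip_width: 0.0857
```

Run:
```python
from h import *
rel([.573,-.1057,.041]); 
im=imaging.grab_frame("wrist"); cv2.imwrite("pics/w2.png",im)
```

```text
t 2.7 pos [ 0.5731 -0.1053  0.132 ] local mm [ 0.4 91.  -0.2]
```

View pics/w2.png

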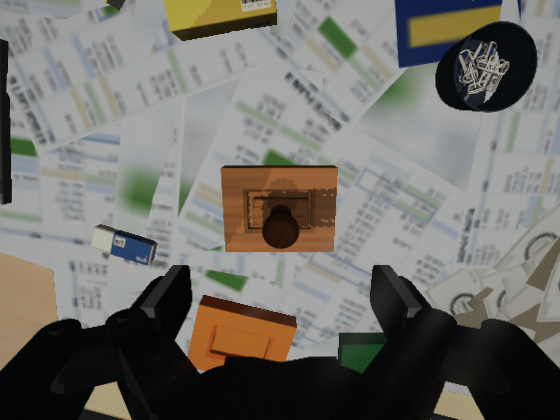

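apply_moves:
  commands:
    - {"dx": 0.4, "dy": 40, "dz": 0, "roll": 0}
    - {"dx": 0.4, "dy": 75, "dz": 0, "roll": 0}
    - {"dx": 0.4, "dy": 91, "dz": 0, "roll": 0}
    - {"dx": 0.4, "dy": 91, "dz": 0, "roll": 0}
    - {"dx": 0.4, "dy": 91, "dz": 0, "roll": 0}
  grip: 1

```text
t: 3.25
tool_pos: [0.575, -0.1057, 0.0424]
tcp_rot: [-1.347, 0.958, -0.963]
wrist_force: [0.5, -0.0, -0.4]
grip_width: 0.0849
```

apply_moves:
  commands:
    - {"dx": 0, "dy": 0, "dz": 0, "roll": 0}
    - {"dx": 0, "dy": 0, "dz": 0, "roll": 0}
    - {"dx": 0, "dy": 0, "dz": 0, "roll": 0}
    - {"dx": 0, "dy": 0, "dz": 0, "roll": 0}
    - {"dx": 0, "dy": 0, "dz": 0, "roll": 0}
    - {"dx": 0, "dy": 0, "dz": 0, "roll": 0}
    - {"dx": 0, "dy": 0, "dz": 0, "roll": 0}
    - {"dx": 0, "dy": 0, "dz": 0, "roll": 0}
    - {"dx": 0, "dy": 0, "dz": 0, "roll": 0}
    - {"dx": 0, "dy": 0, "dz": 0, "roll": 0}
  grip: -1

```text
t: 4.25
tool_pos: [0.574, -0.105, 0.0412]
tcp_rot: [-1.348, 0.96, -0.961]
wrist_force: [-0.9, 1.6, 5.7]
grip_width: 0.0223
```

Run:
```python
from h import *
rel([.573,-.1057,.041]); print(bot.observe()["wrist_torque"])
im=imaging.grab_frame("wrist"); cv2.imwrite("pics/w3.png",im)
im=imaging.grab_frame("side"); cv2.imwrite("pics/s3.png",cv2.resize(im[180:320,200:400],None,fx=4,fy=4,interpolation=cv2.INTER_CUBIC))
```

```text
t 4.25 pos [ 0.574  -0.105   0.0412] local mm [ 0.4  0.1 -1.1]
[0.17570209 0.22965945 0.03689798]
```

View pics/w3.png

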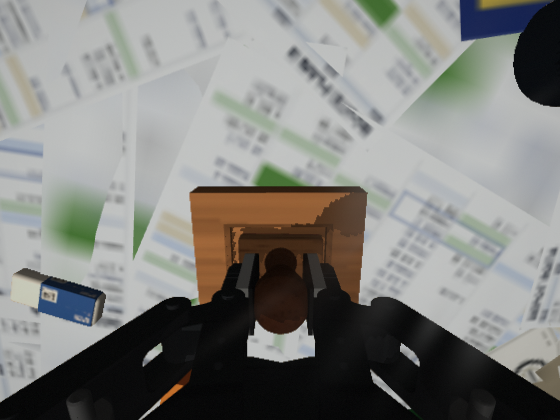

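View pics/s3.png

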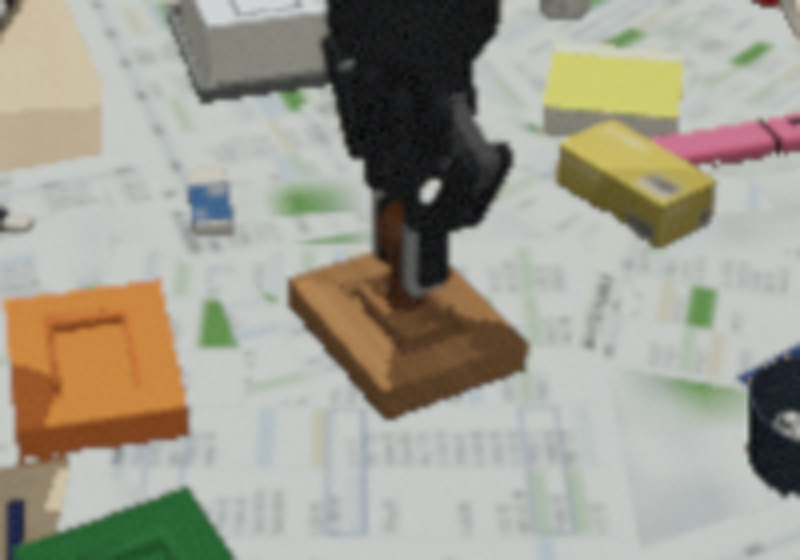

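apply_moves:
  commands:
    - {"dx": 0, "dy": -5, "dz": 0, "roll": 0}
    - {"dx": 0, "dy": -15, "dz": 0, "roll": 0}
    - {"dx": 0, "dy": -35, "dz": 0, "roll": 0}
    - {"dx": 0, "dy": -65, "dz": 0, "roll": 0}
    - {"dx": 0, "dy": -95, "dz": 0, "roll": 0}
    - {"dx": 0, "dy": -110, "dz": 0, "roll": 0}
    - {"dx": 0, "dy": -110, "dz": 0, "roll": 0}
    - {"dx": 0, "dy": -110, "dz": 0, "roll": 0}

```text
t: 5.15
tool_pos: [0.5735, -0.1053, 0.1503]
tcp_rot: [-1.348, 0.96, -0.961]
wrist_force: [-0.3, 0.2, -0.6]
grip_width: 0.0225
```

Run:
```python
from h import *
axes(); rel([.534-.065,.186-.022,.15]); print(bot.observe()["wrist_force"])
im=imaging.grab_frame("wrist"); cv2.imwrite("pics/w4.png",im); cv2.imwrite("pics/w4c.png",cv2.resize(im[220:380,180:380],None,fx=4,fy=4,interpolation=cv2.INTER_CUBIC))
im=imaging.grab_frame("side"); cv2.imwrite("pics/s4.png",cv2.resize(im[150:310,200:400],None,fx=4,fy=4,interpolation=cv2.INTER_CUBIC))
p=bot.observe()["tool_pos"]; print(proj([p, p+[0,0,.0367],p-[0,0,.029]],"wrist").round(1))
```

```text
[[ 0.327  0.     0.945]
 [-0.945 -0.     0.327]
 [ 0.    -1.     0.   ]]
t 5.15 pos [ 0.5735 -0.1053  0.1503] local mm [-2.886e+02  2.000e-01 -1.080e+01]
[-0.29438738  0.16366929 -0.56328784]
[[280.3 271.4]
 [280.1 313.9]
 [280.4 249.1]]
```

View pics/w4c.png

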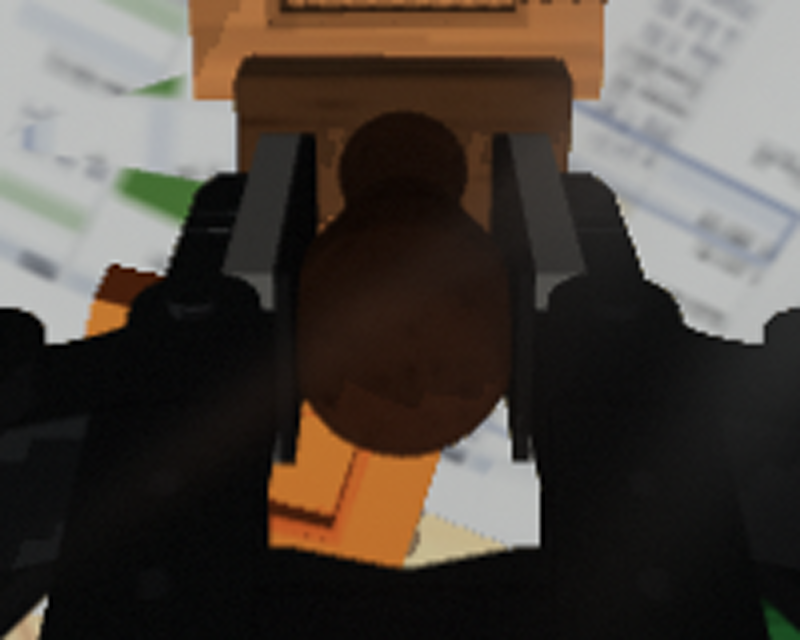

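View pics/s4.png

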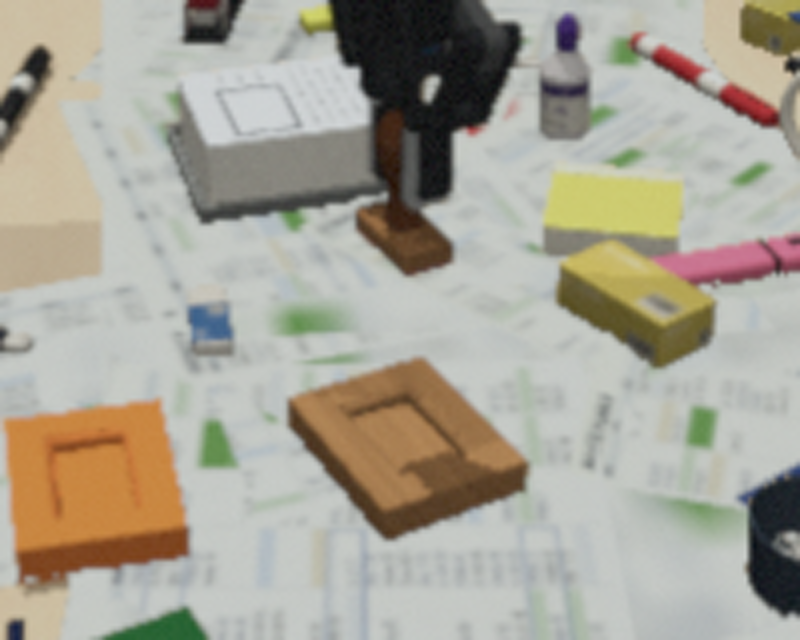

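Run:
```python
from h import *
s=bot.observe(); p=s["tool_pos"]; yaw=.333
for dz0 in (-.002,0,.002):
  q=p+dz0*np.array([np.cos(yaw),np.sin(yaw),0])
  for h in (0,.012):
    P=rect([q[0],q[1],yaw,p[2]-.0292+h],.026,.048); print(dz0,h,((proj(P,"wrist")[1:3]-[180,220]+.5)*4-.5).round(0).tolist())
  a=np.linspace(0,2*np.pi,60); 
  for h in(.066,.05): 
    u=(proj(np.c_[q[0]+.013*np.cos(a),q[1]+.013*np.sin(a),np.full(60,p[2]-.0292+h)],"wrist")-[180,220]+.5)*4; print("knob",h,u.min(0).round(),u.max(0).round())
```

```text
-0.002 0 [[242.0, 49.0], [564.0, 49.0]]
-0.002 0.012 [[231.0, 79.0], [574.0, 79.0]]
knob 0.066 [274. 281.] [531. 502.]
knob 0.05 [288. 205.] [517. 407.]
0 0 [[242.0, 37.0], [564.0, 37.0]]
0 0.012 [[231.0, 65.0], [575.0, 65.0]]
knob 0.066 [273. 263.] [532. 486.]
knob 0.05 [288. 189.] [518. 392.]
0.002 0 [[241.0, 24.0], [565.0, 24.0]]
0.002 0.012 [[230.0, 52.0], [575.0, 52.0]]
knob 0.066 [272. 245.] [532. 470.]
knob 0.05 [287. 172.] [518. 377.]
```

apply_moves:
  commands:
    - {"dx": -20, "dy": 0, "dz": 0, "roll": 2}
    - {"dx": -55, "dy": 0, "dz": -2, "roll": 4}
    - {"dx": -95, "dy": 0, "dz": -4, "roll": 7}
    - {"dx": -140, "dy": 0, "dz": -6, "roll": 10}
    - {"dx": -185, "dy": 0, "dz": -8, "roll": 13}
    - {"dx": -230, "dy": 0, "dz": -10, "roll": 13}
    - {"dx": -265, "dy": 0, "dz": -11, "roll": 13}
    - {"dx": -288, "dy": 0, "dz": -11, "roll": 13}
    - {"dx": -288, "dy": 0, "dz": -11, "roll": 13}
    - {"dx": -288, "dy": 0, "dz": -11, "roll": 13}

```text
t: 6.25
tool_pos: [0.4812, 0.0952, 0.1501]
tcp_rot: [-1.261, 1.103, -1.052]
wrist_force: [0.3, 0.3, -1.1]
grip_width: 0.0218
```

Run:
```python
from h import *
axes(); rel([.534,.186,.15]); print(bot.observe()["wrist_force"])
im=imaging.grab_frame("wrist"); cv2.imwrite("pics/w5.png",im); cv2.imwrite("pics/w5c.png",cv2.resize(im[100:320,160:420],None,fx=2.7,fy=2.7,interpolation=cv2.INTER_CUBIC))
print([(np.round(d["at"],4).tolist(),round(d["p"],2)) for d in spotter.landmark_of("under_box","wrist")])
```

```text
[[ 0.171 -0.008  0.985]
 [-0.984  0.038  0.171]
 [-0.039 -0.999 -0.001]]
t 6.25 pos [0.4812 0.0952 0.1501] local mm [-80.4   3.2  67.6]
[ 0.25255871  0.34656884 -1.10301898]
[]
```

View pics/w5.png

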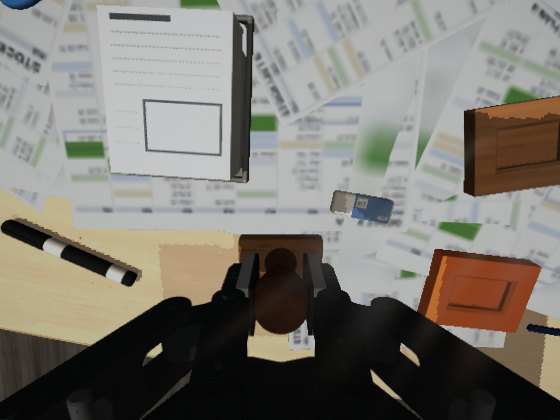

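View pics/w5c.png

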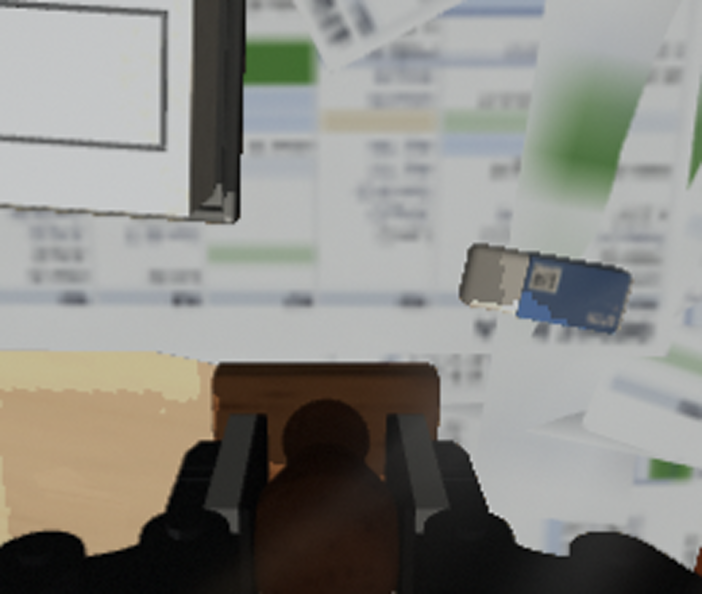

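apply_moves:
  commands:
    - {"dx": 0, "dy": 0, "dz": 0, "roll": 0}
    - {"dx": 0, "dy": 0, "dz": 0, "roll": 0}
    - {"dx": 0, "dy": 0, "dz": 0, "roll": 0}
    - {"dx": 0, "dy": 0, "dz": 0, "roll": 0}

```text
t: 6.75
tool_pos: [0.481, 0.0958, 0.1503]
tcp_rot: [-1.261, 1.102, -1.051]
wrist_force: [0.5, 0.4, -0.5]
grip_width: 0.0225
```

Run:
```python
from h import *
axes(); rel([.534-.055,.186-.0,.15]); s=bot.observe();print(s["wrist_force"],s["joints"].round(3),s["qvel"].round(3))
```

```text
[[ 0.172 -0.008  0.985]
 [-0.984  0.038  0.172]
 [-0.039 -0.999 -0.001]]
t 6.75 pos [0.481  0.0958 0.1503] local mm [-89.2   3.8  13.6]
[ 0.4766566   0.44866573 -0.47825571] [ 0.172  0.275 -0.168  1.129  0.039  3.141] [-0.    -0.001  0.001 -0.     0.002 -0.001]
```

apply_moves:
  commands:
    - {"dx": 0, "dy": 0, "dz": 0, "roll": -8}
    - {"dx": 0, "dy": 0, "dz": 0, "roll": -16}
    - {"dx": 0, "dy": 0, "dz": 0, "roll": -24}
    - {"dx": 0, "dy": 0, "dz": 0, "roll": -32}
    - {"dx": 0, "dy": 0, "dz": 0, "roll": -40}
    - {"dx": 0, "dy": 0, "dz": 0, "roll": -40}
    - {"dx": 0, "dy": 0, "dz": 0, "roll": -40}

```text
t: 7.45
tool_pos: [0.4809, 0.0959, 0.1504]
tcp_rot: [-1.466, 0.563, -0.53]
wrist_force: [0.9, 0.1, -0.6]
grip_width: 0.0225
```

Run:
```python
from h import *
axes(); rel([.534-.055,.186-.0,.15]); s=bot.observe();print(s["wrist_force"],s["joints"].round(3),s["qvel"].round(3))
```

```text
[[ 0.763 -0.008  0.646]
 [-0.645  0.038  0.763]
 [-0.031 -0.999  0.024]]
t 7.45 pos [0.4809 0.0959 0.1504] local mm [-59.6   3.8  67.5]
[ 0.93563123  0.12438823 -0.57540077] [ 0.173  0.274 -0.168  1.129  0.039  2.445] [ 0.001 -0.001  0.001  0.002 -0.    -0.007]
```

apply_moves:
  commands:
    - {"dx": 0, "dy": 0, "dz": 0, "roll": -8.5}
    - {"dx": 0, "dy": 0, "dz": 0, "roll": -17}
    - {"dx": 0, "dy": 0, "dz": 0, "roll": -25.5}
    - {"dx": 0, "dy": 0, "dz": 0, "roll": -34}
    - {"dx": 0, "dy": 0, "dz": 0, "roll": -42.5}
    - {"dx": 0, "dy": 0, "dz": 0, "roll": -51}
    - {"dx": 0, "dy": 0, "dz": 0, "roll": -59.5}
    - {"dx": 0, "dy": 0, "dz": 0, "roll": -68}
    - {"dx": 0, "dy": 0, "dz": 0, "roll": -76.5}
    - {"dx": 0, "dy": 0, "dz": 0, "roll": -85}

```text
t: 8.45
tool_pos: [0.4809, 0.0958, 0.1503]
tcp_rot: [-1.443, -0.618, 0.607]
wrist_force: [0.5, 0.6, 0.3]
grip_width: 0.0222
```

apply_moves:
  commands:
    - {"dx": 0, "dy": 0, "dz": 0, "roll": -8.5}
    - {"dx": 0, "dy": 0, "dz": 0, "roll": -17}
    - {"dx": 0, "dy": 0, "dz": 0, "roll": -25.5}
    - {"dx": 0, "dy": 0, "dz": 0, "roll": -34}
    - {"dx": 0, "dy": 0, "dz": 0, "roll": -42.5}
    - {"dx": 0, "dy": 0, "dz": 0, "roll": -51}
    - {"dx": 0, "dy": 0, "dz": 0, "roll": -59.5}
    - {"dx": 0, "dy": 0, "dz": 0, "roll": -68}
    - {"dx": 0, "dy": 0, "dz": 0, "roll": -76.5}
    - {"dx": 0, "dy": 0, "dz": 0, "roll": -85}

```text
t: 9.45
tool_pos: [0.4809, 0.0959, 0.1503]
tcp_rot: [-0.766, -1.726, 1.667]
wrist_force: [-0.1, -0.4, -0.1]
grip_width: 0.0228
```

apply_moves:
  commands:
    - {"dx": 0, "dy": 0, "dz": 0, "roll": -8.5}
    - {"dx": 0, "dy": 0, "dz": 0, "roll": -17}
    - {"dx": 0, "dy": 0, "dz": 0, "roll": -25.5}
    - {"dx": 0, "dy": 0, "dz": 0, "roll": -34}
    - {"dx": 0, "dy": 0, "dz": 0, "roll": -42.5}
    - {"dx": 0, "dy": 0, "dz": 0, "roll": -51}
    - {"dx": 0, "dy": 0, "dz": 0, "roll": -59.5}
    - {"dx": 0, "dy": 0, "dz": 0, "roll": -68}
    - {"dx": 0, "dy": 0, "dz": 0, "roll": -76.5}
    - {"dx": 0, "dy": 0, "dz": 0, "roll": -85}

```text
t: 10.45
tool_pos: [0.4809, 0.0959, 0.1503]
tcp_rot: [-0.588, 1.907, -1.831]
wrist_force: [-0.1, -0.1, -1.0]
grip_width: 0.0221
```

Run:
```python
from h import *
axes(); rel([.534,.186-.0,.15]); s=bot.observe();print(s["wrist_force"],s["joints"].round(4),s["qvel"].round(3))
```

```text
[[-0.818 -0.008  0.575]
 [-0.575  0.038 -0.817]
 [-0.016 -0.999 -0.036]]
t 10.45 pos [0.4809 0.0959 0.1503] local mm [-95.3   3.4 -43.1]
[-0.07794507 -0.07584874 -1.04634397] [ 0.1725  0.2745 -0.1685  1.1291  0.0392 -2.0117] [ 2.000e-03 -1.000e-03  1.000e-03  0.000e+00 -1.000e-03 -1.468e+00]
```

apply_moves:
  commands:
    - {"dx": 0, "dy": 0, "dz": 0, "roll": -8.5}
    - {"dx": 0, "dy": 0, "dz": 0, "roll": -17}
    - {"dx": 0, "dy": 0, "dz": 0, "roll": -25.5}
    - {"dx": 0, "dy": 0, "dz": 0, "roll": -34}
    - {"dx": 0, "dy": 0, "dz": 0, "roll": -42}
    - {"dx": 0, "dy": 0, "dz": 0, "roll": -49}
    - {"dx": 0, "dy": 0, "dz": 0, "roll": -55}
    - {"dx": 0, "dy": 0, "dz": 0, "roll": -58}
    - {"dx": 0, "dy": 0, "dz": 0, "roll": -60}
    - {"dx": 0, "dy": 0, "dz": 0, "roll": -60}

```text
t: 11.45
tool_pos: [0.4809, 0.0959, 0.1503]
tcp_rot: [-1.224, 1.17, -1.116]
wrist_force: [-0.3, 0.2, 0.3]
grip_width: 0.0223
```

Run:
```python
from h import *
axes(); rel([.534,.186-.0,.15]); s=bot.observe();print(s["wrist_force"],s["joints"].round(4),s["qvel"].round(3))
```

```text
[[ 0.084 -0.008  0.996]
 [-0.996  0.038  0.084]
 [-0.039 -0.999 -0.005]]
t 11.45 pos [0.4809 0.0959 0.1503] local mm [-85.3   3.4  60.5]
[-0.31947632  0.17544222  0.33281964] [ 0.1725  0.2745 -0.1684  1.1291  0.0393 -3.0533] [ 0.    -0.     0.    -0.     0.     0.017]
```

apply_moves:
  commands:
    - {"dx": 0, "dy": 0, "dz": 0, "roll": -2}
    - {"dx": 0, "dy": 0, "dz": 0, "roll": -4}
    - {"dx": 0, "dy": 0, "dz": 0, "roll": -5}
    - {"dx": 0, "dy": 0, "dz": 0, "roll": -6}
    - {"dx": 0, "dy": 0, "dz": 0, "roll": -8}
    - {"dx": 0, "dy": 0, "dz": 0, "roll": -10}
    - {"dx": 0, "dy": 0, "dz": 0, "roll": -10}

```text
t: 12.15
tool_pos: [0.4753, 0.1196, 0.1503]
tcp_rot: [-1.295, 1.047, -1.021]
wrist_force: [-0.6, 0.1, -0.1]
grip_width: 0.0221
```

Run:
```python
from h import *
axes(); rel([.534,.186-.0,.15]); s=bot.observe();print(s["wrist_force"],s["joints"].round(4),s["qvel"].round(3))
```

```text
[[ 0.23  -0.003  0.973]
 [-0.973  0.021  0.23 ]
 [-0.021 -1.     0.002]]
t 12.15 pos [0.4753 0.1196 0.1503] local mm [-51.1   1.5  72.4]
[-0.58767788  0.11289444 -0.07359481] [ 0.2334  0.2716 -0.172   1.1253  0.0211 -3.1401] [-0.02  -0.001  0.001  0.001 -0.008 -0.004]
```

apply_moves:
  commands:
    - {"dx": 0, "dy": 0, "dz": 0, "roll": -1}
    - {"dx": 0, "dy": 0, "dz": 0, "roll": -3}
    - {"dx": 0, "dy": 0, "dz": 0, "roll": -5}
    - {"dx": 0, "dy": 0, "dz": 0, "roll": -6}
    - {"dx": 0, "dy": 0, "dz": 0, "roll": -6}

```text
t: 12.65
tool_pos: [0.4676, 0.1445, 0.1503]
tcp_rot: [-1.333, 0.983, -0.988]
wrist_force: [0.5, 0.0, -0.1]
grip_width: 0.0222
```

Run:
```python
from h import *
axes(); rel([.534,.186-.0,.15]); s=bot.observe();print(s["wrist_force"],s["joints"].round(4),s["qvel"].round(3))
```

```text
[[ 0.295  0.004  0.956]
 [-0.956  0.     0.295]
 [ 0.001 -1.     0.004]]
t 12.65 pos [0.4676 0.1445 0.1503] local mm [-20.1   0.6  75.7]
[ 0.47563779  0.01412024 -0.09933931] [ 3.0010e-01  2.6890e-01 -1.7550e-01  1.1227e+00 -7.0000e-04 -3.1406e+00] [-0.021 -0.002 -0.    -0.002 -0.004  0.001]
```

apply_moves:
  commands:
    - {"dx": 0, "dy": 0, "dz": 0, "roll": 5}
    - {"dx": -10, "dy": 0, "dz": 5, "roll": 11}
    - {"dx": -20, "dy": 0, "dz": 15, "roll": 11}
    - {"dx": -20, "dy": 0, "dz": 20, "roll": 11}
    - {"dx": -20, "dy": 0, "dz": 20, "roll": 11}
    - {"dx": -20, "dy": 0, "dz": 20, "roll": 11}

```text
t: 13.25
tool_pos: [0.4812, 0.1683, 0.1501]
tcp_rot: [-1.255, 1.128, -1.132]
wrist_force: [-0.6, -0.2, -1.5]
grip_width: 0.0224
```

Run:
```python
from h import *
axes(); rel([.534,.186,.15]); print(bot.observe()["joints"].round(3))
im=imaging.grab_frame("wrist"); cv2.imwrite("pics/w6.png",im); cv2.imwrite("pics/w6c.png",cv2.resize(im[60:280,160:400],None,fx=2.7,fy=2.7,interpolation=cv2.INTER_CUBIC))
```

```text
[[ 0.106  0.003  0.994]
 [-0.994  0.     0.106]
 [ 0.    -1.     0.003]]
t 13.25 pos [0.4812 0.1683 0.1501] local mm [-12.    0.3  54.4]
[ 3.370e-01  3.080e-01 -1.220e-01  1.138e+00 -1.000e-03 -2.910e+00]
```

View pics/w6c.png

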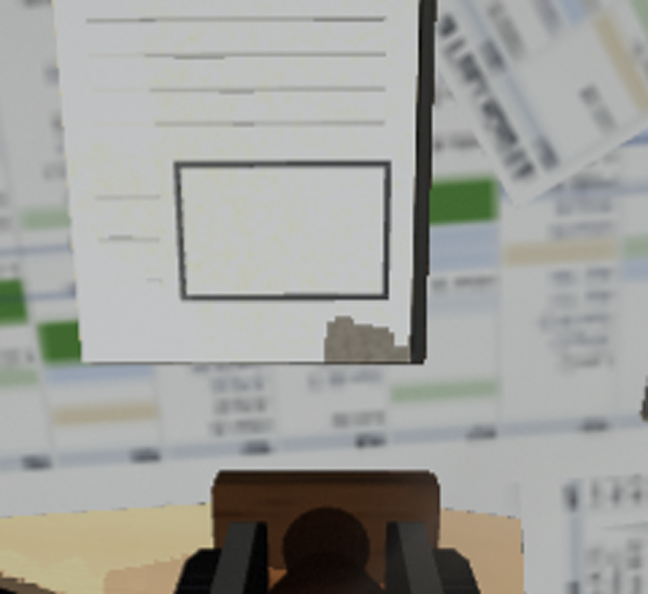

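Run:
```python
from h import *
o=cr([(184,297.5),(177,162.5),(390,162.5),(387,297.5)],160,60,2.7)
for z in(.044,.048,.052):
  f=lambda p:(proj(rect([*p,z],.038,.060),"wrist")-o).ravel()
  r=least_squares(f,[.53,.18,.1]); print(z,r.x.round(4),r.fun.round(1))
f=lambda p:(proj(rect(p,.038,.060),"wrist")-o).ravel()
r=least_squares(f,[.53,.18,.1,.05]); print(r.x.round(4),r.fun.round(1))
p=bot.observe()["tool_pos"]; yaw=.1063
for d in(-.004,-.003,-.002,-.001,0):
  q=p+d*np.array([np.cos(yaw),np.sin(yaw),0])
  print(d,[((proj(rect([q[0],q[1],yaw,p[2]-.0292+h],.026,.048),"wrist")[1:3]-[160,60]+.5)*2.7-.5).round().tolist() for h in(0,.012)])
```

```text
0.044 [0.5364 0.1867 0.1047] [ 0.8 -0.8  1.2  0.7 -1.1  0.7 -0.9 -0.8]
0.048 [0.5366 0.1865 0.1048] [ 0.2 -0.4  0.5  0.3 -0.4  0.3 -0.3 -0.4]
0.052 [0.5369 0.1863 0.1049] [-0.4  0.1 -0.1 -0.   0.2 -0.1  0.3  0.1]
[0.5368 0.1864 0.1049 0.0506] [-0.2 -0.1  0.1  0.1 -0.   0.   0.1 -0.1]
-0.004 [[[219.0, 475.0], [435.0, 474.0]], [[212.0, 495.0], [442.0, 494.0]]]
-0.003 [[[219.0, 470.0], [435.0, 470.0]], [[211.0, 490.0], [442.0, 490.0]]]
-0.002 [[[218.0, 466.0], [435.0, 466.0]], [[211.0, 486.0], [442.0, 485.0]]]
-0.001 [[[218.0, 462.0], [435.0, 461.0]], [[211.0, 481.0], [443.0, 481.0]]]
0 [[[218.0, 457.0], [435.0, 457.0]], [[211.0, 477.0], [443.0, 476.0]]]
```

Run:
```python
from h import *
rel([.5392,.1867,.099])
```

```text
t 13.3 pos [0.481  0.1683 0.1502] local mm [-12.2  51.4  59.7]
```

apply_moves:
  commands:
    - {"dx": -4, "dy": 0, "dz": 20, "roll": 0}
    - {"dx": -12, "dy": 5, "dz": 45, "roll": 0}
    - {"dx": -12, "dy": 25, "dz": 60, "roll": 0}
    - {"dx": -12, "dy": 45, "dz": 60, "roll": 0}
    - {"dx": -12, "dy": 51, "dz": 60, "roll": 0}
    - {"dx": -12, "dy": 51, "dz": 60, "roll": 0}
    - {"dx": -12, "dy": 51, "dz": 60, "roll": 0}

```text
t: 14.0
tool_pos: [0.5398, 0.1867, 0.1003]
tcp_rot: [-1.254, 1.129, -1.133]
wrist_force: [0.2, -0.1, -0.2]
grip_width: 0.022
```

Run:
```python
from h import *
axes(); rel([.5392,.1867,.099]); print(bot.observe()["joints"].round(3),bot.observe()["wrist_force"])
im=imaging.grab_frame("wrist"); cv2.imwrite("pics/w7.png",im); cv2.imwrite("pics/w7c.png",cv2.resize(im[180:320,180:380],None,fx=4,fy=4,interpolation=cv2.INTER_CUBIC))
im=imaging.grab_frame("side"); cv2.imwrite("pics/s7.png",cv2.resize(im[120:220,210:330],None,fx=6,fy=6,interpolation=cv2.INTER_CUBIC))
im=imaging.grab_frame("top"); cv2.imwrite("pics/t7.png",im)
```

```text
[[ 0.105  0.004  0.994]
 [-0.994  0.001  0.105]
 [-0.    -1.     0.004]]
t 14.0 pos [0.5398 0.1867 0.1003] local mm [-0.   1.3 -0.6]
[ 3.330e-01  4.630e-01 -2.600e-02  1.077e+00 -1.000e-03 -2.913e+00] [ 0.1583134  -0.05047423 -0.15209312]
```

View pics/w7c.png

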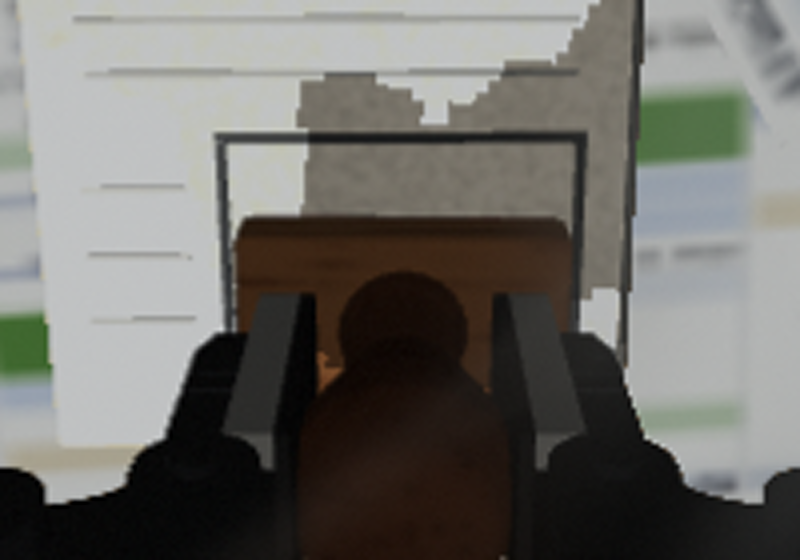

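View pics/s7.png

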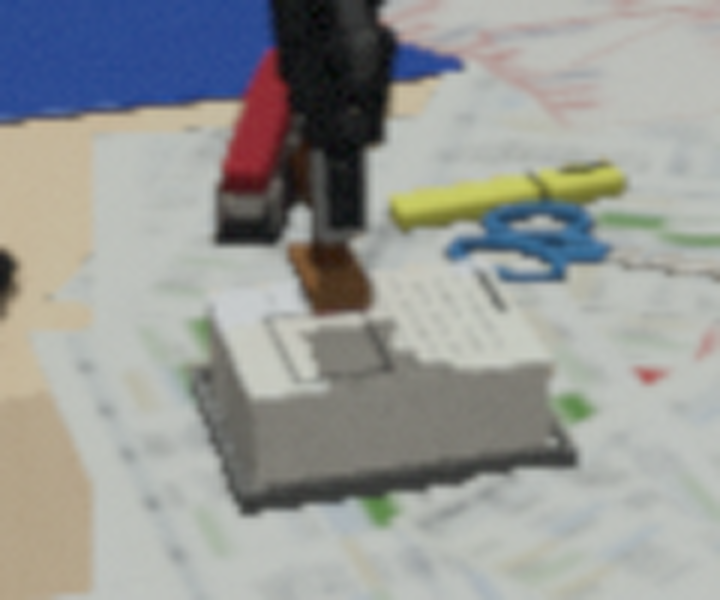

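apply_moves:
  commands:
    - {"dx": 0, "dy": 5, "dz": 0, "roll": 0}
    - {"dx": 0, "dy": 11, "dz": 0, "roll": 0}
    - {"dx": 0, "dy": 14, "dz": 0, "roll": 0}
    - {"dx": 0, "dy": 14, "dz": 0, "roll": 0}
    - {"dx": 0, "dy": 14, "dz": 0, "roll": 0}

```text
t: 14.65
tool_pos: [0.5397, 0.1868, 0.0854]
tcp_rot: [-1.255, 1.129, -1.133]
wrist_force: [-0.3, 0.2, -0.0]
grip_width: 0.0223
```

Run:
```python
from h import *
s=bot.observe(); print(s["tool_pos"],s["wrist_force"])
im=imaging.grab_frame("wrist"); cv2.imwrite("pics/w8.png",im); cv2.imwrite("pics/w8c.png",cv2.resize(im[180:320,180:380],None,fx=4,fy=4,interpolation=cv2.INTER_CUBIC))
im=imaging.grab_frame("side"); cv2.imwrite("pics/s8.png",cv2.resize(im[120:220,210:330],None,fx=6,fy=6,interpolation=cv2.INTER_CUBIC))
p=s["tool_pos"];yaw=.105
for d in(-.004,-.003,-.002):
  q=p+d*np.array([np.cos(yaw),np.sin(yaw),0])
  print(d,[((proj(rect([q[0],q[1],yaw,p[2]-.0292+h],.026,.048),"wrist")[1:3]-[180,180]+.5)*4-.5).round().tolist() for h in(0,.012)])
```

```text
[0.53965782 0.18679274 0.08536018] [-0.30019839  0.18911747 -0.02936922]
-0.004 [[[245.0, 224.0], [564.0, 224.0]], [[235.0, 254.0], [575.0, 254.0]]]
-0.003 [[[245.0, 218.0], [565.0, 218.0]], [[234.0, 247.0], [575.0, 247.0]]]
-0.002 [[[245.0, 212.0], [565.0, 212.0]], [[234.0, 241.0], [576.0, 241.0]]]
```

View pics/w8c.png

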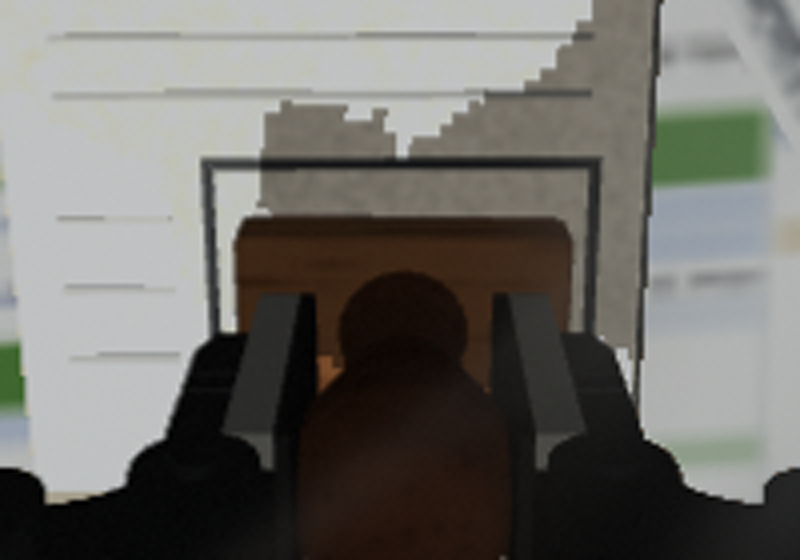

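View pics/s8.png

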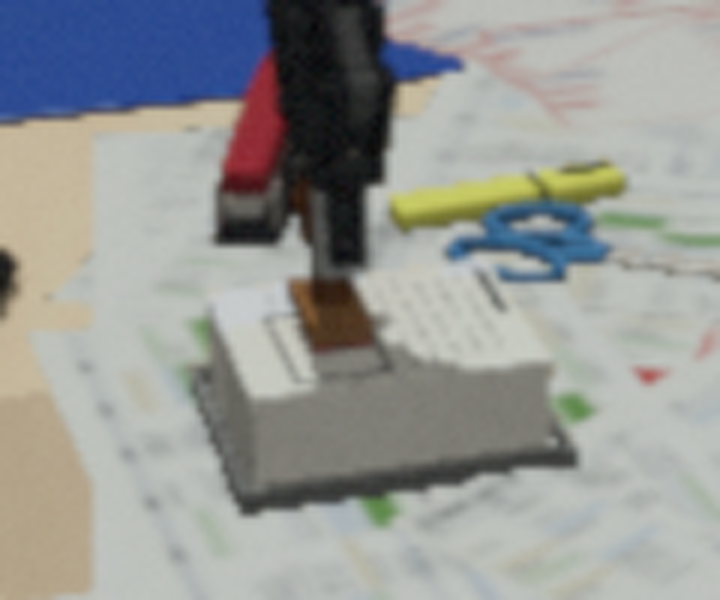

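apply_moves:
  commands:
    - {"dx": 0, "dy": 1, "dz": 1, "roll": 0}
    - {"dx": 0, "dy": 2, "dz": 1, "roll": 0}
    - {"dx": 0, "dy": 3, "dz": 1, "roll": 0}
    - {"dx": 0, "dy": 3, "dz": 1, "roll": 0}
    - {"dx": 0, "dy": 3, "dz": 1, "roll": 0}

```text
t: 15.25
tool_pos: [0.5408, 0.1869, 0.0826]
tcp_rot: [-1.254, 1.129, -1.133]
wrist_force: [-0.1, 0.8, 0.1]
grip_width: 0.0224
```

apply_moves:
  commands:
    - {"dx": 0, "dy": 1, "dz": 0, "roll": 0}
    - {"dx": 0, "dy": 1, "dz": 0, "roll": 0}
    - {"dx": 0, "dy": 1, "dz": 0, "roll": 0}

```text
t: 15.55
tool_pos: [0.5408, 0.1869, 0.0816]
tcp_rot: [-1.254, 1.129, -1.133]
wrist_force: [0.4, 0.3, 0.3]
grip_width: 0.0225
```

apply_moves:
  commands:
    - {"dx": 0, "dy": 1, "dz": 0, "roll": 0}
    - {"dx": 0, "dy": 1, "dz": 0, "roll": 0}
    - {"dx": 0, "dy": 1, "dz": 0, "roll": 0}

```text
t: 15.85
tool_pos: [0.5408, 0.1869, 0.0806]
tcp_rot: [-1.254, 1.129, -1.133]
wrist_force: [0.1, -0.3, -0.6]
grip_width: 0.0223
```

Quick check of the alignment just above the paper before contact.

Run:
```python
from h import *
im=imaging.grab_frame("wrist"); cv2.imwrite("pics/w9c.png",cv2.resize(im[190:320,190:370],None,fx=4.4,fy=4.4,interpolation=cv2.INTER_CUBIC))
im=imaging.grab_frame("side"); cv2.imwrite("pics/s9.png",cv2.resize(im[160:190,245:285],None,fx=18,fy=18,interpolation=cv2.INTER_CUBIC))
```

```text
(no output)
```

View pics/w9c.png

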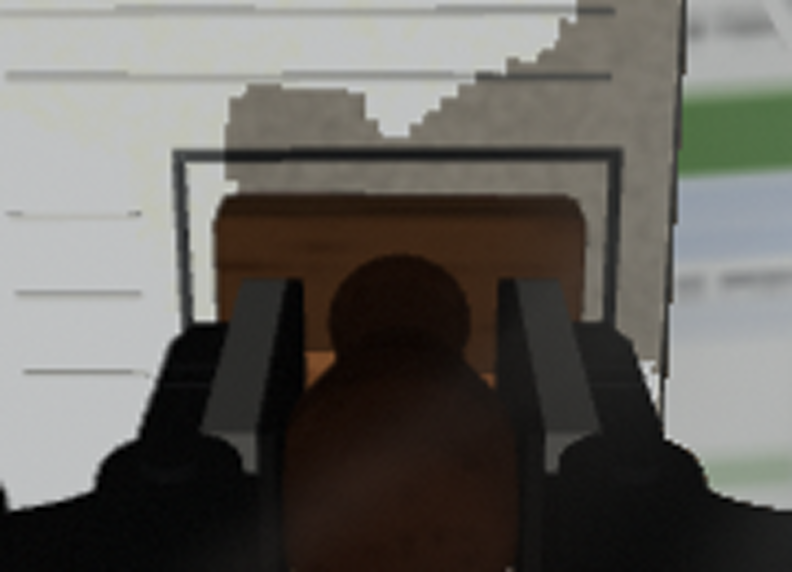

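View pics/s9.png

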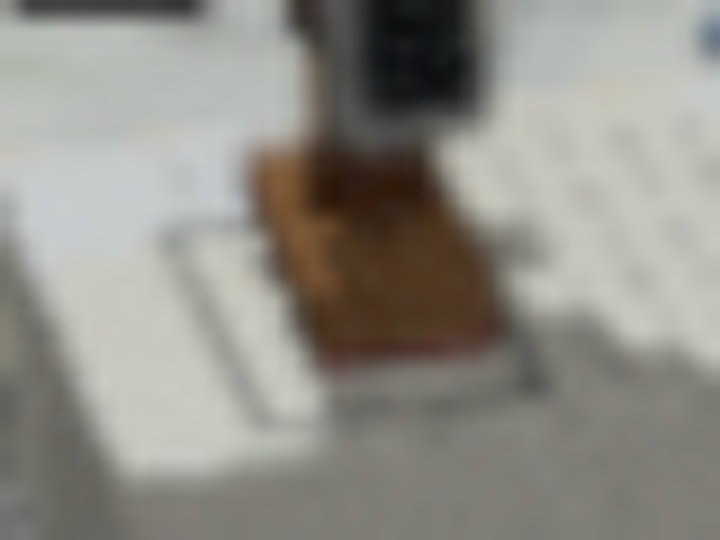

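Run:
```python
from h import *
E=ext("side")[1]; print("side cam at",(-E[:3,:3].T@E[:3,3]).round(3))
# box by side camera near-edge corners (TR: hi x low y ; BR: low x low y), BL
uv=cr([(265,420),(540,390),(168,238)],245,160,18)
B=onz(uv,.050,"side"); print("box side",B.round(4).tolist())
im=imaging.grab_frame("side"); k=10
big=cv2.resize(im[150:205,235:310],None,fx=k,fy=k,interpolation=cv2.INTER_CUBIC)
yaw=.105
def draw(P,col):
    u=((proj(P,"side")-[235,150]+.5)*k-.5).astype(int); cv2.polylines(big,[u.reshape(-1,1,2)],True,col,1)
# box rect fit xy to side
o=uv
f=lambda p:(proj(rect([p[0],p[1],yaw,.0505],.038,.06),"side")[[3,2,0]]-o).ravel()
r=least_squares(f,[.535,.186]);print(r.x.round(4),r.fun.round(2))
bx=r.x
draw(rect([*bx,yaw,.0505],.038,.06),(0,0,255))
for h,c in((.0525,(0,255,0)),(.0645,(255,255,0))): draw(rect([*bx,yaw,h],.026,.048),c)
cv2.imwrite("pics/s9m.png",big)
```

```text
side cam at [ 0.448 -0.76   0.519]
box side [[0.5213, 0.158, 0.05], [0.5578, 0.1603, 0.05], [0.5138, 0.2144, 0.05]]
[0.5361 0.1873] [-0.29  0.32  0.2  -0.04  0.09 -0.32]
```

View pics/s9m.png

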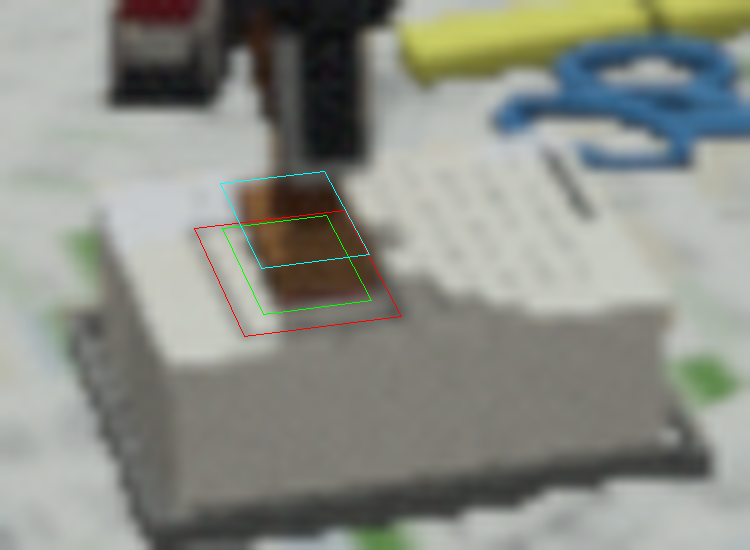

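apply_moves:
  commands:
    - {"dx": 0, "dy": 0, "dz": -1.2, "roll": 0}
    - {"dx": 0, "dy": 0.5, "dz": -1.2, "roll": 0}
    - {"dx": 0, "dy": 1, "dz": -1.2, "roll": 0}
    - {"dx": 0, "dy": 1, "dz": -1.2, "roll": 0}
    - {"dx": 0, "dy": 1, "dz": -1.2, "roll": 0}

```text
t: 16.5
tool_pos: [0.5396, 0.1868, 0.0796]
tcp_rot: [-1.254, 1.129, -1.133]
wrist_force: [-0.1, -0.5, -1.1]
grip_width: 0.0223
```

apply_moves:
  commands:
    - {"dx": 0, "dy": 0.7, "dz": 0, "roll": 0}
    - {"dx": 0, "dy": 0.7, "dz": 0, "roll": 0}
    - {"dx": 0, "dy": 0.7, "dz": 0, "roll": 0}

```text
t: 16.8
tool_pos: [0.5396, 0.1868, 0.0789]
tcp_rot: [-1.254, 1.129, -1.133]
wrist_force: [0.9, 1.4, -0.3]
grip_width: 0.0227
```

apply_moves:
  commands:
    - {"dx": 0, "dy": 0.7, "dz": 0, "roll": 0}
    - {"dx": 0, "dy": 0.7, "dz": 0, "roll": 0}
    - {"dx": 0, "dy": 0.7, "dz": 0, "roll": 0}

```text
t: 17.1
tool_pos: [0.5396, 0.1868, 0.0782]
tcp_rot: [-1.254, 1.129, -1.133]
wrist_force: [-0.4, -0.2, 0.0]
grip_width: 0.0219
```

apply_moves:
  commands:
    - {"dx": 0, "dy": 0.7, "dz": 0, "roll": 0}
    - {"dx": 0, "dy": 0.7, "dz": 0, "roll": 0}
    - {"dx": 0, "dy": 0.7, "dz": 0, "roll": 0}

```text
t: 17.4
tool_pos: [0.5397, 0.1868, 0.0776]
tcp_rot: [-1.254, 1.129, -1.133]
wrist_force: [0.1, 0.1, 0.0]
grip_width: 0.0224
```

apply_moves:
  commands:
    - {"dx": 0, "dy": 0.7, "dz": 0, "roll": 0}
    - {"dx": 0, "dy": 0.7, "dz": 0, "roll": 0}
    - {"dx": 0, "dy": 0.7, "dz": 0, "roll": 0}

```text
t: 17.7
tool_pos: [0.5398, 0.1869, 0.0771]
tcp_rot: [-1.254, 1.129, -1.133]
wrist_force: [-0.4, 0.0, 0.8]
grip_width: 0.0225
```

apply_moves:
  commands:
    - {"dx": 0, "dy": 0.5, "dz": 0, "roll": 0}
    - {"dx": 0, "dy": 0.5, "dz": 0, "roll": 0}
    - {"dx": 0, "dy": 0.5, "dz": 0, "roll": 0}

```text
t: 18.0
tool_pos: [0.5398, 0.1869, 0.0766]
tcp_rot: [-1.254, 1.129, -1.133]
wrist_force: [-0.6, -0.2, 2.9]
grip_width: 0.0226
```

apply_moves:
  commands:
    - {"dx": 0, "dy": 0.5, "dz": 0, "roll": 0}
    - {"dx": 0, "dy": 0.5, "dz": 0, "roll": 0}
    - {"dx": 0, "dy": 0.5, "dz": 0, "roll": 0}

```text
t: 18.3
tool_pos: [0.5399, 0.1869, 0.0761]
tcp_rot: [-1.254, 1.128, -1.133]
wrist_force: [-1.2, -1.0, 5.1]
grip_width: 0.0224
```

apply_moves:
  commands:
    - {"dx": 0, "dy": 0.5, "dz": 0, "roll": 0}
    - {"dx": 0, "dy": 0.5, "dz": 0, "roll": 0}
    - {"dx": 0, "dy": 0.5, "dz": 0, "roll": 0}

```text
t: 18.6
tool_pos: [0.54, 0.1869, 0.0758]
tcp_rot: [-1.253, 1.128, -1.133]
wrist_force: [-0.5, -0.7, 6.5]
grip_width: 0.0225
```

apply_moves:
  commands:
    - {"dx": 0, "dy": 0.4, "dz": 0, "roll": 0}
    - {"dx": 0, "dy": 0.8, "dz": 0, "roll": 0}
    - {"dx": 0, "dy": 0.8, "dz": 0, "roll": 0}
    - {"dx": 0, "dy": 0.8, "dz": 0, "roll": 0}

```text
t: 19.0
tool_pos: [0.5402, 0.187, 0.0753]
tcp_rot: [-1.253, 1.128, -1.133]
wrist_force: [-0.2, -0.4, 8.7]
grip_width: 0.0222
```

Run:
```python
from h import *
for i in range(3):
  s=bot.observe(); print(s["wrist_force"].round(2),s["tool_pos"].round(4))
  im=imaging.grab_frame("wrist")
cv2.imwrite("pics/w10c.png",cv2.resize(im[190:320,190:370],None,fx=4.4,fy=4.4,interpolation=cv2.INTER_CUBIC)); axes()
```

```text
[-0.16 -0.36  8.65] [0.5402 0.187  0.0753]
[-1.54 -0.76  7.53] [0.5402 0.187  0.0754]
[-1.71 -0.42  7.99] [0.5402 0.187  0.0754]
[[ 0.105  0.005  0.994]
 [-0.994  0.001  0.105]
 [-0.    -1.     0.005]]
```

View pics/w10c.png

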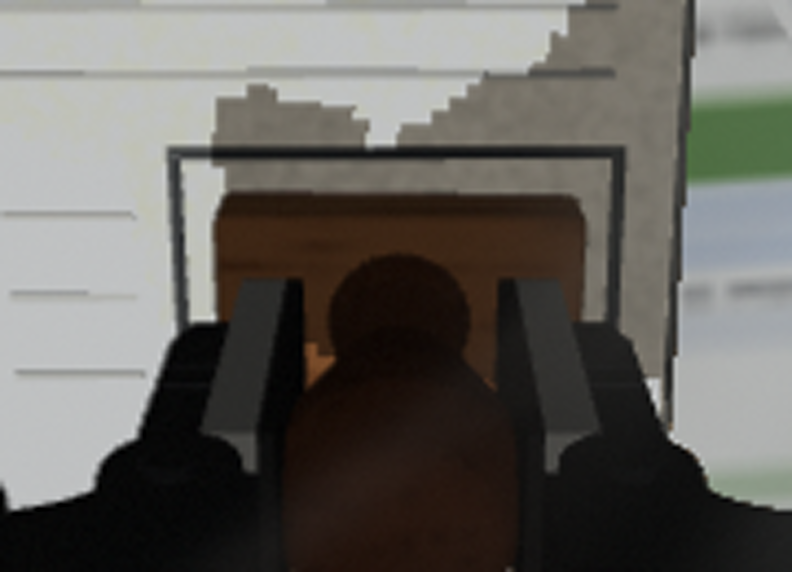

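apply_moves:
  commands:
    - {"dx": 0, "dy": 0.3, "dz": 0, "roll": 0}
    - {"dx": 0, "dy": 0.5, "dz": 0, "roll": 0}
    - {"dx": 0, "dy": 0.5, "dz": 0, "roll": 0}
    - {"dx": 0, "dy": 0.5, "dz": 0, "roll": 0}
    - {"dx": 0, "dy": 0.5, "dz": 0, "roll": 0}

```text
t: 19.65
tool_pos: [0.5403, 0.187, 0.0751]
tcp_rot: [-1.252, 1.128, -1.133]
wrist_force: [-0.3, -0.6, 8.6]
grip_width: 0.0224
```

apply_moves:
  commands:
    - {"dx": 0, "dy": 0, "dz": 0, "roll": 0}
    - {"dx": 0, "dy": 0, "dz": 0, "roll": 0}
    - {"dx": 0, "dy": 0, "dz": 0, "roll": 0}
    - {"dx": 0, "dy": 0, "dz": 0, "roll": 0}

```text
t: 20.05
tool_pos: [0.5403, 0.187, 0.0751]
tcp_rot: [-1.252, 1.128, -1.133]
wrist_force: [-1.2, -1.2, 8.4]
grip_width: 0.0224
```

apply_moves:
  commands:
    - {"dx": 0, "dy": 0, "dz": 0, "roll": 0}
    - {"dx": 0, "dy": 0, "dz": 0, "roll": 0}
    - {"dx": 0, "dy": 0, "dz": 0, "roll": 0}
    - {"dx": 0, "dy": 0, "dz": 0, "roll": 0}

```text
t: 20.45
tool_pos: [0.5403, 0.187, 0.0751]
tcp_rot: [-1.252, 1.128, -1.133]
wrist_force: [-1.5, -0.1, 8.9]
grip_width: 0.0225
```

apply_moves:
  commands:
    - {"dx": 0, "dy": 0.3, "dz": 0, "roll": 0}
    - {"dx": 0, "dy": 0.6, "dz": 0, "roll": 0}
    - {"dx": 0, "dy": 0.6, "dz": 0, "roll": 0}
    - {"dx": 0, "dy": 0.6, "dz": 0, "roll": 0}
    - {"dx": 0, "dy": 0.6, "dz": 0, "roll": 0}

```text
t: 20.95
tool_pos: [0.5404, 0.1871, 0.0748]
tcp_rot: [-1.252, 1.128, -1.134]
wrist_force: [-2.0, -0.9, 10.6]
grip_width: 0.0221
```

apply_moves:
  commands:
    - {"dx": 0, "dy": 0, "dz": 0, "roll": 0}
    - {"dx": 0, "dy": 0, "dz": 0, "roll": 0}
    - {"dx": 0, "dy": 0, "dz": 0, "roll": 0}
    - {"dx": 0, "dy": 0, "dz": 0, "roll": 0}

```text
t: 21.35
tool_pos: [0.5404, 0.1871, 0.0748]
tcp_rot: [-1.252, 1.128, -1.134]
wrist_force: [-2.6, -0.4, 10.0]
grip_width: 0.0223
```

apply_moves:
  commands:
    - {"dx": 0, "dy": 0, "dz": 0, "roll": 0}
    - {"dx": 0, "dy": 0, "dz": 0, "roll": 0}
    - {"dx": 0, "dy": 0, "dz": 0, "roll": 0}
    - {"dx": 0, "dy": 0, "dz": 0, "roll": 0}
    - {"dx": 0, "dy": 0, "dz": 0, "roll": 0}
    - {"dx": 0, "dy": 0, "dz": 0, "roll": 0}

```text
t: 21.95
tool_pos: [0.5404, 0.1871, 0.0748]
tcp_rot: [-1.252, 1.128, -1.134]
wrist_force: [-1.9, -0.6, 9.3]
grip_width: 0.0221
```

apply_moves:
  commands:
    - {"dx": 0, "dy": -1, "dz": 0, "roll": 0}
    - {"dx": 0, "dy": -2.5, "dz": 0, "roll": 0}
    - {"dx": 0, "dy": -5, "dz": 0, "roll": 0}
    - {"dx": 0, "dy": -10, "dz": 0, "roll": 0}
    - {"dx": 0, "dy": -20, "dz": 0, "roll": 0}
    - {"dx": 0, "dy": -40, "dz": 0, "roll": 0}
    - {"dx": 0, "dy": -65, "dz": 0, "roll": 0}
    - {"dx": 0, "dy": -75, "dz": 0, "roll": 0}
    - {"dx": 0, "dy": -75, "dz": 0, "roll": 0}

```text
t: 22.85
tool_pos: [0.5407, 0.1872, 0.1504]
tcp_rot: [-1.25, 1.127, -1.134]
wrist_force: [0.1, 0.2, -0.2]
grip_width: 0.0225
```

Run:
```python
from h import *
axes(); rel([.5732+.003,-.1051,.15]); print(bot.observe()["joints"].round(3),bot.observe()["wrist_force"])
im=imaging.grab_frame("wrist"); cv2.imwrite("pics/w11.png",im)
```

```text
[[ 0.105  0.008  0.994]
 [-0.994  0.002  0.105]
 [-0.001 -1.     0.008]]
t 22.85 pos [0.5407 0.1872 0.1504] local mm [2.944e+02 1.000e-01 4.600e+00]
[ 3.340e-01  4.210e-01  4.700e-02  1.189e+00 -1.000e-03 -2.913e+00] [ 0.1451453   0.20740665 -0.15012565]
```

View pics/w11.png

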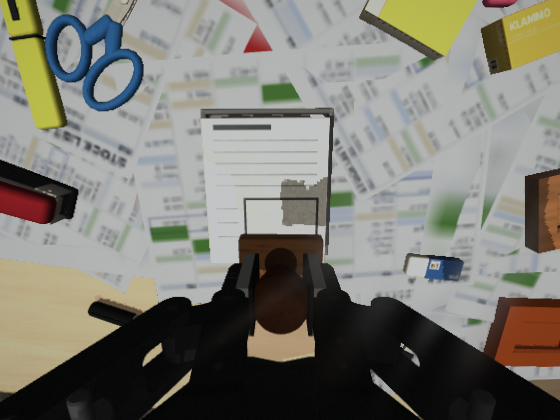

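apply_moves:
  commands:
    - {"dx": 0, "dy": 0, "dz": 0, "roll": 5}
    - {"dx": 0, "dy": 0, "dz": 0, "roll": 13}
    - {"dx": 0, "dy": 0, "dz": 0, "roll": 21.5}
    - {"dx": 0, "dy": 0, "dz": 0, "roll": 30}
    - {"dx": 0, "dy": 0, "dz": 0, "roll": 38.5}
    - {"dx": 0, "dy": 0, "dz": 0, "roll": 47}
    - {"dx": 0, "dy": 0, "dz": 0, "roll": 55.5}
    - {"dx": 0, "dy": 0, "dz": 0, "roll": 64}
    - {"dx": 0, "dy": 0, "dz": 0, "roll": 72.5}
    - {"dx": 0, "dy": 0, "dz": 0, "roll": 81}

```text
t: 23.9
tool_pos: [0.5383, 0.1864, 0.1465]
tcp_rot: [-0.268, 2.084, -2.085]
wrist_force: [0.2, -0.4, 0.0]
grip_width: 0.0223
```

apply_moves:
  commands:
    - {"dx": 0, "dy": 0, "dz": 0, "roll": 8.5}
    - {"dx": 0, "dy": 0, "dz": 0, "roll": 17}
    - {"dx": 0, "dy": 0, "dz": 0, "roll": 25.5}
    - {"dx": 0, "dy": 0, "dz": 0, "roll": 34}
    - {"dx": 0, "dy": 0, "dz": 0, "roll": 42.5}
    - {"dx": 0, "dy": 0, "dz": 0, "roll": 51}
    - {"dx": 0, "dy": 0, "dz": 0, "roll": 59.5}
    - {"dx": 0, "dy": 0, "dz": 0, "roll": 68}
    - {"dx": 0, "dy": 0, "dz": 0, "roll": 76.5}
    - {"dx": 0, "dy": 0, "dz": 0, "roll": 84}

```text
t: 24.9
tool_pos: [0.5383, 0.1864, 0.1465]
tcp_rot: [-1.017, -1.47, 1.471]
wrist_force: [0.4, -0.2, -0.7]
grip_width: 0.0223
```

apply_moves:
  commands:
    - {"dx": 0, "dy": 0, "dz": 0, "roll": 2}
    - {"dx": 0, "dy": 0, "dz": 0, "roll": 2}
    - {"dx": 0, "dy": 0, "dz": 0, "roll": 2}
    - {"dx": 0, "dy": 0, "dz": 0, "roll": 2}

```text
t: 25.3
tool_pos: [0.539, 0.1867, 0.1477]
tcp_rot: [-1.035, -1.452, 1.449]
wrist_force: [0.4, -0.6, -0.6]
grip_width: 0.0223
```

Run:
```python
from h import *
axes(); rel([.5732+.003,-.1041,.15]); s=bot.observe();print(s["joints"].round(3)); M=R.from_rotvec(s["tcp_rot"]).as_matrix(); print("zyaw+pi",np.arctan2(-M[1,2],-M[0,2]))
```

```text
[[-0.327  0.003 -0.945]
 [ 0.945  0.    -0.327]
 [-0.001 -1.    -0.002]]
t 25.3 pos [0.539  0.1867 0.1477] local mm [-287.    -2.2   59.8]
[ 3.340e-01  4.240e-01  4.400e-02  1.188e+00 -1.000e-03  1.000e-03]
zyaw+pi 0.33265263070627804
```

Run:
```python
from h import *
rel([.570,-.106,.15])
```

```text
t 25.3 pos [0.539  0.1867 0.1477] local mm [-286.7   -2.2   66.3]
```

apply_moves:
  commands:
    - {"dx": -15, "dy": -2, "dz": 3, "roll": 0}
    - {"dx": -45, "dy": -2, "dz": 10, "roll": 0}
    - {"dx": -85, "dy": -2, "dz": 20, "roll": 0}
    - {"dx": -130, "dy": -2, "dz": 30, "roll": 0}
    - {"dx": -175, "dy": -2, "dz": 40, "roll": 0}
    - {"dx": -220, "dy": -2, "dz": 50, "roll": 0}
    - {"dx": -260, "dy": -2, "dz": 60, "roll": 0}
    - {"dx": -286, "dy": -2, "dz": 66, "roll": 0}
    - {"dx": -286, "dy": -2, "dz": 66, "roll": 0}
    - {"dx": -286, "dy": -2, "dz": 66, "roll": 0}

```text
t: 26.3
tool_pos: [0.5698, -0.1064, 0.1503]
tcp_rot: [-1.037, -1.451, 1.446]
wrist_force: [-0.5, 1.0, -1.0]
grip_width: 0.0224
```

Run:
```python
from h import *
axes(); rel([.570,-.106,.06]); print(bot.observe()["joints"].round(3))
```

```text
[[-0.324  0.003 -0.946]
 [ 0.946  0.001 -0.324]
 [-0.    -1.    -0.004]]
t 26.3 pos [ 0.5698 -0.1064  0.1503] local mm [ 0.3 90.3  0. ]
[-1.850e-01  4.390e-01  7.500e-02  1.203e+00  1.000e-03 -5.150e-01]
```

Lower to about 5 mm above the rest's top (TCP 0.056) and look.

apply_moves:
  commands:
    - {"dx": 0, "dy": 15, "dz": 0, "roll": 0}
    - {"dx": 0, "dy": 45, "dz": 0, "roll": 0}
    - {"dx": 0, "dy": 75, "dz": 0, "roll": 0}
    - {"dx": 0, "dy": 92, "dz": 0, "roll": 0}
    - {"dx": 0, "dy": 94, "dz": 0, "roll": 0}
    - {"dx": 0, "dy": 94, "dz": 0, "roll": 0}
    - {"dx": 0, "dy": 94, "dz": 0, "roll": 0}

```text
t: 27.0
tool_pos: [0.5716, -0.1047, 0.0578]
tcp_rot: [-1.038, -1.455, 1.448]
wrist_force: [-0.6, 0.0, -1.2]
grip_width: 0.0222
```

Run:
```python
from h import *
s=bot.observe(); print(s["tool_pos"],s["wrist_force"])
im=imaging.grab_frame("wrist"); cv2.imwrite("pics/w12c.png",cv2.resize(im[180:320,180:380],None,fx=4,fy=4,interpolation=cv2.INTER_CUBIC))
im=imaging.grab_frame("side"); cv2.imwrite("pics/s12.png",cv2.resize(im[215:295,255:355],None,fx=7,fy=7,interpolation=cv2.INTER_CUBIC))
```

```text
[ 0.57164926 -0.10467469  0.0578196 ] [-0.64457554  0.0438047  -1.24847208]
```

View pics/w12c.png

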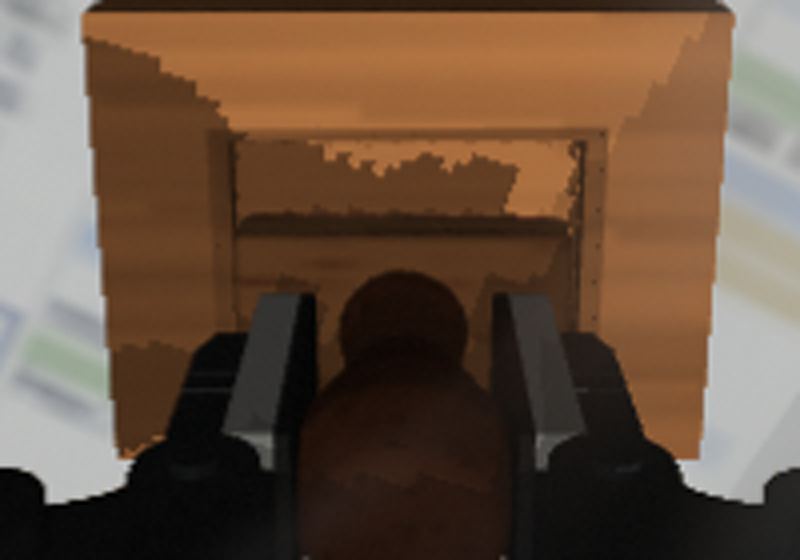

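View pics/s12.png

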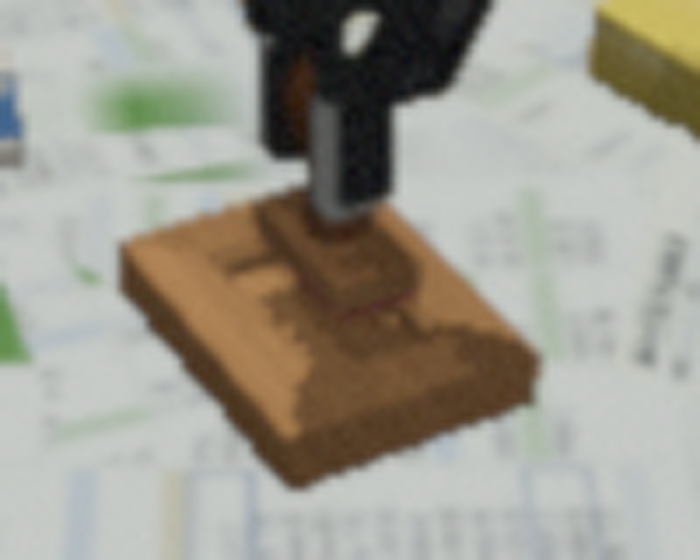

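Run:
```python
from h import *
axes()
s=bot.observe(); p=s["tool_pos"]; print(p)
uv=cr([(84,12),(733,12)],180,180,4); P=onz(uv,.02,"wrist"); print("near edge",P.round(4).tolist())
m=P.mean(0)[:2]; n=np.array([np.cos(.331),np.sin(.331)]); print("rest centre", m+n*.038)
uv=cr([(208,130),(606,130)],180,180,4); P=onz(uv,.02,"wrist"); print("mouth edge", P.round(4).tolist(), np.linalg.norm(P[0]-P[1]))
uv=cr([(243,213),(565,213)],180,180,4); P=onz(uv,p[2]-.0292,"wrist"); print("foot edge",P.round(4).tolist(),np.linalg.norm(P[0]-P[1]),"stamp centre",P.mean(0)[:2]+n*.013)
uv=cr([(238,237),(570,237)],180,180,4); P=onz(uv,p[2]-.0172,"wrist"); print("foot top edge",P.round(4).tolist(),np.linalg.norm(P[0]-P[1]),"stamp centre",P.mean(0)[:2]+n*.013)
```

```text
[[-0.326  0.007 -0.945]
 [ 0.945 -0.    -0.326]
 [-0.002 -1.    -0.006]]
[ 0.5717745  -0.10501211  0.05798362]
near edge [[0.5527, -0.1627, 0.02], [0.521, -0.0708, 0.02]]
rest centre [ 0.57280651 -0.10440446]
mouth edge [[0.5644, -0.1399, 0.02], [0.5444, -0.0819, 0.02]] 0.0613356784102749
foot edge [[0.5722, -0.1307, 0.0288], [0.5564, -0.0852, 0.0288]] 0.048193311680434434 stamp centre [ 0.57660428 -0.103743  ]
foot top edge [[0.571, -0.1302, 0.0408], [0.5559, -0.0863, 0.0408]] 0.04650026803688896 stamp centre [ 0.57574167 -0.10401058]
```

apply_moves:
  commands:
    - {"dx": 0.5, "dy": 0, "dz": 3.3, "roll": 0}
    - {"dx": 0.5, "dy": 0, "dz": 3.3, "roll": 0}
    - {"dx": 0.5, "dy": 0, "dz": 3.3, "roll": 0}
    - {"dx": 0.5, "dy": 0, "dz": 3.3, "roll": 0}

```text
t: 27.5
tool_pos: [0.5673, -0.1058, 0.0565]
tcp_rot: [-1.037, -1.452, 1.448]
wrist_force: [-1.1, 0.1, 0.4]
grip_width: 0.0225
```

Run:
```python
from h import *
s=bot.observe(); print(s["tool_pos"],s["wrist_force"]); axes()
im=imaging.grab_frame("wrist"); cv2.imwrite("pics/w13c.png",cv2.resize(im[180:320,180:380],None,fx=4,fy=4,interpolation=cv2.INTER_CUBIC))
```

```text
[ 0.56732135 -0.1057707   0.05651993] [-1.12127459  0.07779361  0.36406546]
[[-0.326  0.004 -0.945]
 [ 0.945  0.    -0.326]
 [-0.001 -1.    -0.004]]
```

View pics/w13c.png

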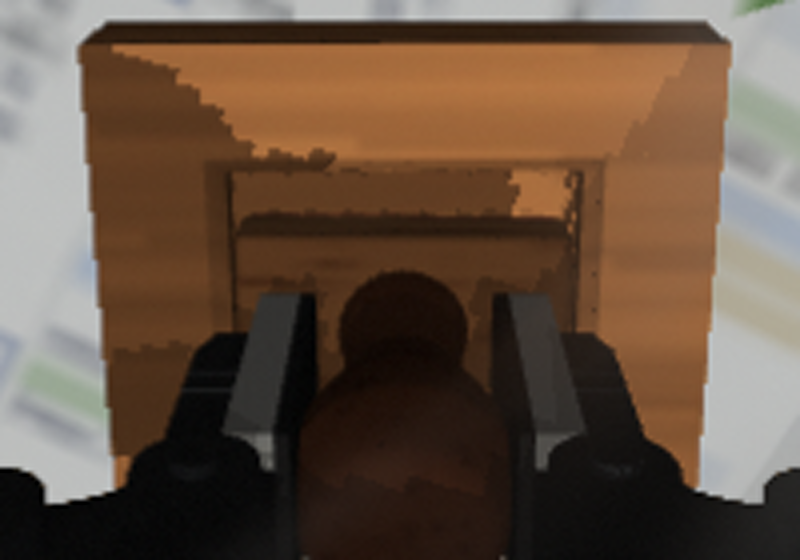

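apply_moves:
  commands:
    - {"dx": 0, "dy": 2, "dz": 0, "roll": 0}
    - {"dx": 0, "dy": 4, "dz": 0, "roll": 0}
    - {"dx": 0, "dy": 6, "dz": 0, "roll": 0}
    - {"dx": 0, "dy": 8, "dz": 0, "roll": 0}
    - {"dx": 0, "dy": 10, "dz": 0, "roll": 0}
    - {"dx": 0, "dy": 10, "dz": 0, "roll": 0}

```text
t: 28.15
tool_pos: [0.567, -0.1056, 0.0459]
tcp_rot: [-1.035, -1.452, 1.448]
wrist_force: [0.1, 0.4, -0.5]
grip_width: 0.0225
```

apply_moves:
  commands:
    - {"dx": 0, "dy": 1, "dz": 0, "roll": 0}
    - {"dx": 0, "dy": 2, "dz": 0, "roll": 0}
    - {"dx": 0, "dy": 3, "dz": 0, "roll": 0}
    - {"dx": 0, "dy": 3, "dz": 0, "roll": 0}
    - {"dx": 0, "dy": 3, "dz": 0, "roll": 0}

```text
t: 28.65
tool_pos: [0.5673, -0.1057, 0.0434]
tcp_rot: [-1.036, -1.452, 1.448]
wrist_force: [0.9, 0.3, -0.4]
grip_width: 0.022
```

apply_moves:
  commands:
    - {"dx": 0, "dy": 0.5, "dz": 0, "roll": 0}
    - {"dx": 0, "dy": 1, "dz": 0, "roll": 0}
    - {"dx": 0, "dy": 1, "dz": 0, "roll": 0}

```text
t: 28.95
tool_pos: [0.5673, -0.1057, 0.0423]
tcp_rot: [-1.036, -1.452, 1.448]
wrist_force: [-0.9, 0.0, -1.2]
grip_width: 0.0227
```

Run:
```python
from h import *
s=bot.observe(); print(s["tool_pos"],s["wrist_force"]); axes()
im=imaging.grab_frame("wrist"); cv2.imwrite("pics/w14c.png",cv2.resize(im[180:320,180:380],None,fx=4,fy=4,interpolation=cv2.INTER_CUBIC))
```

```text
[ 0.56728946 -0.10566427  0.04229164] [-0.88645738  0.01127659 -1.19164747]
[[-0.326  0.004 -0.945]
 [ 0.945  0.    -0.326]
 [-0.001 -1.    -0.004]]
```

View pics/w14c.png

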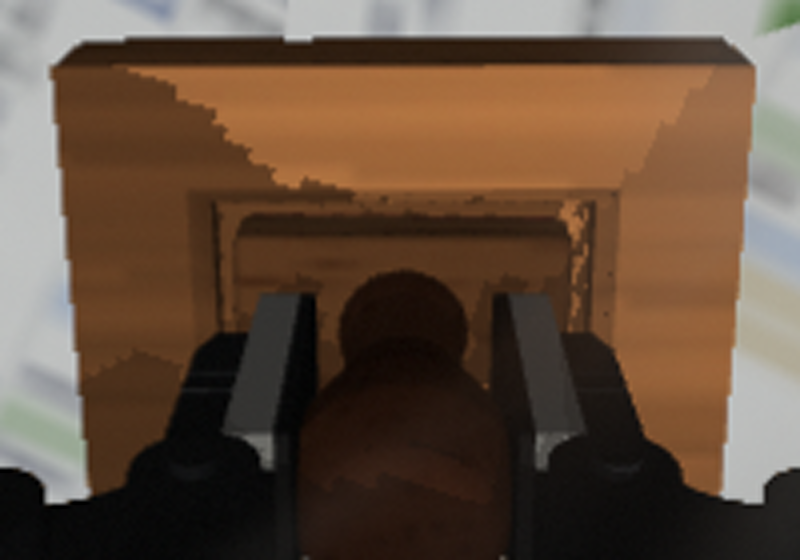

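apply_moves:
  commands:
    - {"dx": 0, "dy": 0.5, "dz": 0, "roll": 0}
    - {"dx": 0, "dy": 1, "dz": 0, "roll": 0}
    - {"dx": 0, "dy": 1, "dz": 0, "roll": 0}

```text
t: 29.3
tool_pos: [0.5674, -0.1057, 0.0414]
tcp_rot: [-1.036, -1.452, 1.448]
wrist_force: [-0.3, -0.9, -1.1]
grip_width: 0.0223
```

apply_moves:
  commands:
    - {"dx": 0, "dy": 0.5, "dz": 0, "roll": 0}
    - {"dx": 0, "dy": 0.5, "dz": 0, "roll": 0}
    - {"dx": 0, "dy": 0.5, "dz": 0, "roll": 0}

```text
t: 29.6
tool_pos: [0.5677, -0.1056, 0.0412]
tcp_rot: [-1.037, -1.453, 1.448]
wrist_force: [1.1, -0.4, 1.3]
grip_width: 0.0225
```

Contact with the floor. Release, then rise.

apply_moves:
  commands:
    - {"dx": 0, "dy": 0, "dz": 0, "roll": 0}
    - {"dx": 0, "dy": 0, "dz": 0, "roll": 0}
    - {"dx": 0, "dy": 0, "dz": 0, "roll": 0}
    - {"dx": 0, "dy": 0, "dz": 0, "roll": 0}
    - {"dx": 0, "dy": 0, "dz": 0, "roll": 0}
    - {"dx": 0, "dy": 0, "dz": 0, "roll": 0}
    - {"dx": 0, "dy": 0, "dz": 0, "roll": 0}
    - {"dx": 0, "dy": 0, "dz": 0, "roll": 0}
    - {"dx": 0, "dy": 0, "dz": 0, "roll": 0}
  grip: 1

```text
t: 30.5
tool_pos: [0.5673, -0.1057, 0.0409]
tcp_rot: [-1.036, -1.452, 1.448]
wrist_force: [0.0, -0.9, 0.1]
grip_width: 0.0855
```

apply_moves:
  commands:
    - {"dx": 0, "dy": -8, "dz": 0, "roll": 0}
    - {"dx": 0, "dy": -25, "dz": 0, "roll": 0}
    - {"dx": 0, "dy": -50, "dz": 0, "roll": 0}
    - {"dx": 0, "dy": -80, "dz": 0, "roll": 0}
    - {"dx": 0, "dy": -120, "dz": 0, "roll": 0}
    - {"dx": 0, "dy": -140, "dz": 0, "roll": 0}
    - {"dx": 0, "dy": -140, "dz": 40, "roll": 0}
    - {"dx": 0, "dy": -140, "dz": 60, "roll": 0}
    - {"dx": 0, "dy": -140, "dz": 60, "roll": 0}
    - {"dx": 0, "dy": -140, "dz": 60, "roll": 0}

```text
t: 31.5
tool_pos: [0.5105, -0.1255, 0.1815]
tcp_rot: [-1.038, -1.453, 1.447]
wrist_force: [0.8, -1.0, 0.0]
grip_width: 0.0849
```

Run:
```python
from h import *
s=bot.observe(); print(s["tool_pos"],s["wrist_force"],s["grip_width"])
im=imaging.grab_frame("wrist"); cv2.imwrite("pics/w15.png",im)
im=imaging.grab_frame("side"); cv2.imwrite("pics/s15.png",cv2.resize(im[130:310,150:450],None,fx=2.6,fy=2.6,interpolation=cv2.INTER_CUBIC))
cv2.imwrite("pics/s15c.png",cv2.resize(im[225:285,265:340],None,fx=9,fy=9,interpolation=cv2.INTER_CUBIC))
for q in("stamp","stamp_mid","rest_floor"): print(q,[(np.round(d["at"],3).tolist(),round(d["p"],2)) for d in spotter.landmark_of(q,"side")][:3])
```

```text
[ 0.5105099  -0.1254503   0.18152442] [ 0.80377705 -0.9642846   0.00987252] 0.08490369898248963
stamp [([0.572, -0.103, 0.01], 0.72)]
stamp_mid [([0.575, -0.104, 0.049], 0.78)]
rest_floor [([0.572, -0.102, 0.013], 0.94), ([0.427, -0.109, 0.015], 0.7), ([0.444, -0.268, 0.012], 0.63)]
```

View pics/w15.png

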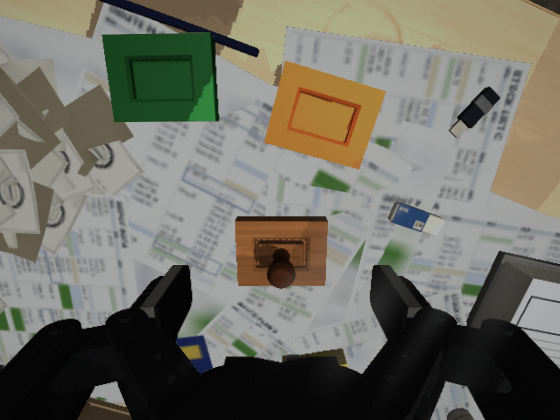

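View pics/s15.png

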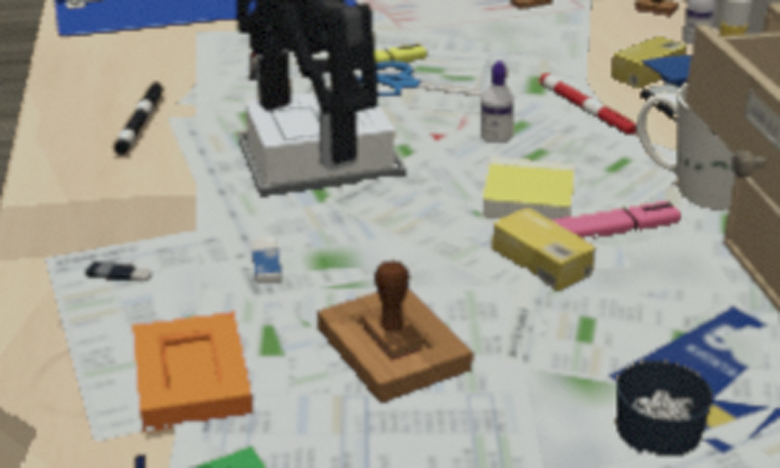

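View pics/s15c.png

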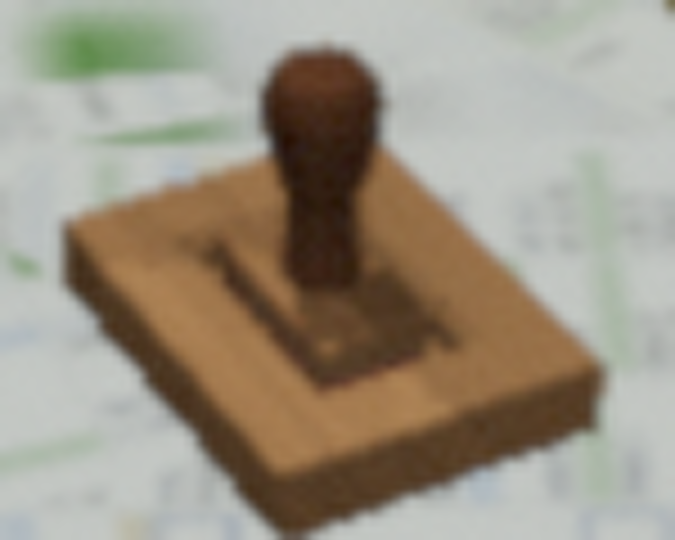

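```bash
python3 -c "
from cell import ticket
print(ticket.sign_off())"
```

```text
the job is handed in; nothing more can be done
None
```

I stamped the form inside its printed box, stood the stamp back in the wooden rest's pocket, and handed the job in at about 32 s of the 64 s allowed. No verdict was reported.

- **Press:** the wrist force read 7.5–8.9 N for about 1.5 s while I adjusted. It then read 9.3–10.6 N for about 1 s, and never went above 10.6 N. In the wrist view the foot was within about 1 mm of the box's middle. I lifted it straight up. The sideways force reached about 2.6 N, which suggests the block was dragged a bit under 2 mm; I inferred that from the force and did not measure it.
- **Return:** the final side picture shows the stamp upright in its pocket, within about 1 mm of where it started. The detector put the stamp and the pocket centre within 1–2 mm of each other. The gripper was open and clear, and in the last side picture the bystanders looked undisturbed.

- **Joint limit:** on the way to the tray the last joint hit its limit and tilted the tool by 0.039 rad. I took the tilt out at the joint's other limit before stamping.
- **Cameras disagreed:** before the press the side view put the foot up to about 2 mm off along x, while the wrist view said about 1 mm. I shifted it by 1.2 mm.

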